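# Run a batch of barrel bungs through the UV tunnel

### The arm

A 7-joint arm with a two-finger parallel gripper is mounted at the origin on the work surface. World frame = base frame: x ahead of the robot, y to its left, z up, the work surface at z = 0. Lengths are in m, angles in rad, forces in N, time in s.
With the tool pointing down it reaches from about 0.4 to 0.875 m from the base axis. Payload 19.3 kg.
Tool frame: the origin (TCP) lies at the very end of the fingers, on their centre line; the grasp point (between the pads) lies 19 mm behind it; z points along the fingers, y is the direction in which the jaws open and shut (so a half turn about z gives the same grasp; the last joint's range is limited). The gripper opens to 85 mm and grips with 20 to 120 N. Pads are 22 mm wide; open, the fingers measure 114 mm over their backs; the gripper's body (76 mm by 85 mm) begins 54 mm behind the grasp point. The pads swing forward as they close: fully open they stand 13 mm farther back than shut.
Start: joints at [1.269, 0.521, -0.036, 1.599, 0.021, 1.021, -0.113], TCP at [0.144, -0.608, 0.231] pointing down, gripper open.
Joint ranges: [-2.91, 2.91], [-0.3, 2.13], [-1.5, 1.42], [0.17, 2.43], [-1.26, 4.41], [0.16, 1.93], [-2.52, 2.52]. Speed limits (rad/s): [1.89, 1.89, 2.39, 2.39, 3.01, 3.01, 3.01].

### API

Orientations are given as [roll, pitch, yaw] about the fixed x, y, z axes, in that order (R = Rz(yaw) Ry(pitch) Rx(roll)).
In Python, from workcell import bot, vision, job_done gives the robot as it stands.
- The arm moves only by the tool arm_command, never from a script. Its arguments are lists of equal length, an entry for each row: "gripper": the finger opening in cm, from 0 to 8.54; "slide": the shift along the tool's x, y, z in cm, a list of three; "turn": the turn, a rotation vector about the tool's x, y, z in degrees, a list of three. A call has 1 to 5 rows; each row is the pose to reach, as a shift and turn from the pose commanded when the call began, along the tool's axes at that moment; what a row does not reach only later rows make up. A row lasts 1/8 s, in which the tool goes at most 62.5 mm and 10.7 degrees, less where a joint would pass 70% of its speed; a pose out of reach is approached as far as the arm can. A call with a gripper value outside its range is refused whole. The fingers move at their own pace and stop on an object; "force" is the grip in N (left out, the last holds). Time passes only in rows, so rows that repeat a pose let the fingers close. It gives the time, the measured TCP pose, the force and the opening at its end, in the units of the state.
- bot.observe(): the state, without advancing time (a new reading comes with each control period).
- vision.grab_frame(name): name is "scene" or "top" or "wrist"; returns the picture (384x512x3 uint8, blue, green, red); there is no depth.
- vision.camera_model(name): a dict with "mtx" (3x3 intrinsics, pixels), "k1" (the pictures are not rectified: a ray, as slopes to the right and down, at radius r is drawn at 1 + k1 r^2 times it, then the intrinsics apply), "T" (4x4, takes a point from camera to world coordinates). Camera axes: x right, y down, z forward; pixel columns grow to the right and rows downward; lengths in m; the calibration is good to about 2 mm. A picture is of the moment at which its call begins: read the wrist's pose just before it. camera_model takes no time and is no camera call; for the wrist camera it gives the pose at the moment of the call.
- job_done(): hands the job in, once; it reports no verdict.
The state is a dict: "clock": time; "qpos": joint angles; "qd": joint speeds; "joint_efforts": joint torques, N m; "position": TCP position; "tool_rot": TCP orientation; "force": force on the tool from outside, world axes, zero at the start; "moment": the same for the moment, N m; "grip_width": finger opening in m.
Only numpy, scipy, OpenCV 4.12 (cv2) and the standard library are available. Lean on these libraries where they do the work, as an engineer would, in place of code of your own. Each camera call takes 0.05 s, during which the arm holds its last target. There are 200 camera calls.

### The job

First push the tunnel's roller-lever limit switch over by hand in the feed direction until it clicks and let it spring back, to warm the lamps; then put all the bungs on the feed plate and push them through the flap with the push stick, far enough that the flap falls shut behind them, and lay the stick back in its tray right way up. Finally trip the limit switch once more and let it go, to run the batch. Leave the other things on the bench alone.

Things in the scene. Friction and masses are not known exactly. Their poses are not given: they have to be found in the camera images.
- tunnel: Bench-top UV sanitising tunnel, fixed, stainless steel, 350 mm long, 168 wide, 161 high, clear sight window in its roof, 200 mm high grey control box at its far end. Origin on the bench (z = 0), on the centre line, in the plane of the closed flap and front face; x = feed direction (into the tunnel), y = left looking along the feed, z up. A feed plate with guide rails lies before the flap.
- feed_tail (a point): Middle of the feed plate's open tail edge, on its top face (tunnel frame x = -300, y = 0, z = 20 mm). The flat plate runs from here to the flap, 20 mm above the bench, between two low guide rails 10 mm tall, 8 mm thick and 64 mm apart inside (outer edges at y = +-42 mm).
- mouth (a point): Centre of the tunnel's mouth (tunnel frame x = 0, y = 0, z = 54 mm): 64 mm wide, 68 mm high from the feed plate to the lintel 88 mm above the bench. Behind it cheeks 64 mm apart run to x = 75 mm, then the inside is 152 mm wide as far as x = 342 mm. The belt inside is level with the feed plate and stands still.
- flap (a joint): Sprung dark flap in the mouth, 62 mm wide, 60 long, hung 86 mm above the bench; rad, 0 = shut, grows as its lower edge swings in (up to 1.5). Opens inwards only, with about 1 N, and falls shut when nothing is under it: a standing bung's rear edge must be 55 mm past the flap plane. It rides on the push stick's top as the stick (34 mm high) is drawn straight back out.
- switch_arm (a joint): Angle of the sprung arm of the roller-lever limit switch beside the feed, rad: 0 = upright at rest, grows as the roller is pushed in the feed direction (tunnel +x). Clicks at 0.45, may go on to a stop at 1.0; about 3 N at the roller for the click; springs back by itself when let go.
- roller (a point): Centre of the switch's black roller (20 mm diameter, 11 thick, axle across the feed) on top of a steel arm 12 mm wide, 60 mm above the pivot. At rest at x = -60, y = 80, z = 172 mm in the tunnel frame, 60 mm before the tunnel's front face. The grey switch body and bracket below stand at x = -83 to -37, y = 95 to 131 mm, up to 126 mm high.
- stick_tray: Shallow dark wooden tray, fixed, 250 x 74 mm outside, 20 mm high, walls and floor 5 mm thick: the push stick's place. Origin at the centre of its underside, x along its length.
- push_stick: White plastic push stick, about 200 g: a straight bar 200 mm long, 30 mm wide, 34 mm high, with an upright square handle (26 x 26 mm, from the bar's top up to 94 mm above the underside). Origin at the centre of the bar's underside; x along the bar towards its blunt pushing end, z up; the handle's axis is at x = -60 mm. At the start it lies in its tray.
- stick_tip (a point): Centre of the push stick's pushing end face (x = +100 mm, 17 mm above its underside).
- stick_handle (a point): Point on the axis of the push stick's handle, 70 mm above its underside, where it can be gripped.
- bung0: Tan barrel bung, about 60 g, a cone stub 45 mm high, 50 mm diameter at the bottom, 44 mm at the top, standing on the bench on its wide end. Origin at the centre of the wide end, z along its axis to the narrow end. Two to four bungs are there; absent ones read None.
- bung1: Tan barrel bung, about 60 g, a cone stub 45 mm high, 50 mm diameter at the bottom, 44 mm at the top, standing on the bench on its wide end. Origin at the centre of the wide end, z along its axis to the narrow end. Two to four bungs are there; absent ones read None.
- bung2: Tan barrel bung, about 60 g, a cone stub 45 mm high, 50 mm diameter at the bottom, 44 mm at the top, standing on the bench on its wide end. Origin at the centre of the wide end, z along its axis to the narrow end. Two to four bungs are there; absent ones read None.
- bung3: Tan barrel bung, about 60 g, a cone stub 45 mm high, 50 mm diameter at the bottom, 44 mm at the top, standing on the bench on its wide end. Origin at the centre of the wide end, z along its axis to the narrow end. Two to four bungs are there; absent ones read None.
- tasting_glass: Bystander: stemmed glass, 175 mm tall, 68 mm wide. Origin on the bench under its middle. Leave it alone.
- sample_bottle: Bystander: green bottle, 200 mm tall, 72 mm diameter. Origin on the bench under its middle. Leave it alone.
- sample_jar: Bystander: glass jar, 90 mm tall, 60 mm diameter. Origin on the bench under its middle. Leave it alone.
- mallet: Bystander: rubber mallet lying flat, 260 mm long. Origin on the bench under its middle. Leave it alone.
- wine_thief: Bystander: glass sampling pipette lying flat, 350 mm long, black grip. Origin on the bench under its middle. Leave it alone.
- clamp_collar: Bystander: steel ring, 64 mm diameter, 18 mm high. Origin on the bench under its middle. Leave it alone.
- torch: Bystander: black torch lying flat, 145 mm long. Origin on the bench under its middle. Leave it alone.
- logbook: Bystander: closed blue book, 150 x 105 x 18 mm. Origin on the bench under its middle. Leave it alone.
Mind the look-alikes: they are no part of the job. Leave any grey look-alike of the bung3 alone. Of the things that look like the push_stick, the larger one is meant.

How it is judged:
By the outcome, as a careful person would: the job done as asked, in the order asked, and still so for the second after the job is handed in, with the robot touching nothing.
Of bung0, bung1, bung2, bung3 only 2 to 4 are there at a start; the rules pass over those that are not, and their reading is None.
At some moment in a run one of bung0, bung1, bung2, bung3 may be knocked a few centimetres aside while the robot is not near it.
Once in a run the grip may slacken for a moment while it holds something.
It also fails if it takes over 210 s, if anything falls off the work surface, if the arm or the gripper's body presses on something with over 40 N, if the wrist force passes 120 N, or if a joint passes its speed limit or range.

## Working session

There is one attempt and no reset: what is moved stays moved. The work goes in short steps, Python scripts to look and compute and a tool call to move; the robot and the scene stay as the last step left them, time stands still between calls to the robot, and variables do not carry over. Pictures are saved under pics/ and viewed, about 12 in all and at most 16, crops included, and the job is handed in when it is done.

Besides the shell and the picture viewer there is one more tool, called after ">>>" by a JSON object that holds its "method" and its "body", one argument or row to a line. arm_command: Moves the arm, as the interface text tells. Its arguments: {"type":"object","properties":{"gripper":{"type":"array","items":{"type":"number"}},"slide":{"type":"array","items":{"type":"array","items":{"type":"number"}}},"turn":{"type":"array","items":{"type":"array","items":{"type":"number"}}},"force":{"type":"number"}},"required":["gripper","slide","turn"]}

```bash
mkdir -p pics
cat > h.py <<'E'
import numpy as np, cv2
from workcell import bot, vision, job_done
def ray(cam,uv):
    m=cam if isinstance(cam,dict) else vision.camera_model(cam)
    K=np.array(m["mtx"]);T=np.array(m["T"])
    d=np.array([(uv[0]-K[0,2])/K[0,0],(uv[1]-K[1,2])/K[1,1]]);s=d.copy()
    for _ in range(20): s=d/(1+m["k1"]*(s@s))
    return T[:3,3],T[:3,:3]@np.array([s[0],s[1],1])
def px(cam,uv,z):
    o,d=ray(cam,uv);return o+d*(z-o[2])/d[2]
def proj(cam,P):
    m=cam if isinstance(cam,dict) else vision.camera_model(cam)
    K=np.array(m["mtx"]);T=np.array(m["T"])
    p=T[:3,:3].T@(np.array(P)-T[:3,3]);s=p[:2]/p[2];s=s*(1+m["k1"]*(s@s))
    return K[:2,:2]@s+K[:2,2]
def snap(cam,name,box=None,f=1.5):
    im=vision.grab_frame(cam)
    cv2.imwrite('pics/raw_'+name+'.png',im)
    crop(im,name,box,f);return im
def crop(im,name,box=None,f=1.5):
    if box: im=im[box[1]:box[3],box[0]:box[2]]
    cv2.imwrite('pics/'+name+'.png',cv2.resize(im,None,fx=f,fy=f,interpolation=cv2.INTER_CUBIC))
E
python3 - <<'E'
from h import *
np.set_printoptions(precision=4,suppress=True)
snap('top','top0');snap('scene','scene0')
for c in('top','scene'):
    m=vision.camera_model(c);print(c,m)
print(bot.observe())
E
```

```text
top {'mtx': array([[394.3769,   0.    , 255.3706],
       [  0.    , 394.3769, 195.1083],
       [  0.    ,   0.    ,   1.    ]]), 'k1': -0.07350981914333013, 'T': array([[ 0.0165, -0.9983,  0.0552,  0.4082],
       [-0.9999, -0.0165, -0.0002,  0.0594],
       [ 0.0011, -0.0552, -0.9985,  1.3191],
       [ 0.    ,  0.    ,  0.    ,  1.    ]])}
scene {'mtx': array([[381.6924,   0.    , 258.8297],
       [  0.    , 381.6924, 189.6975],
       [  0.    ,   0.    ,   1.    ]]), 'k1': 0.010603813922016129, 'T': array([[-0.8619,  0.4001, -0.3115,  0.8651],
       [ 0.5069,  0.6943, -0.5108,  0.6854],
       [ 0.0119, -0.5982, -0.8013,  1.1052],
       [ 0.    ,  0.    ,  0.    ,  1.    ]])}
{'clock': 0.1, 'qpos': array([ 1.2688,  0.5219, -0.0363,  1.5999,  0.0212,  1.0211, -0.1128]), 'qd': array([-0.0015, -0.0009,  0.0001, -0.0011,  0.002 ,  0.001 ,  0.0006]), 'joint_efforts': array([  0.002 , -92.8484,   1.9836, -37.0527,   0.0181,   0.0054,
         0.0001]), 'position': array([ 0.1435, -0.608 ,  0.2308]), 'tool_rot': array([-3.1406,  0.    ,  0.2318]), 'force': array([ 1.097 , -0.7065, -1.161 ]), 'moment': array([-0.0048,  0.0522, -0.0492]), 'grip_width': 0.08557156077295319}
```

View pics/top0.png

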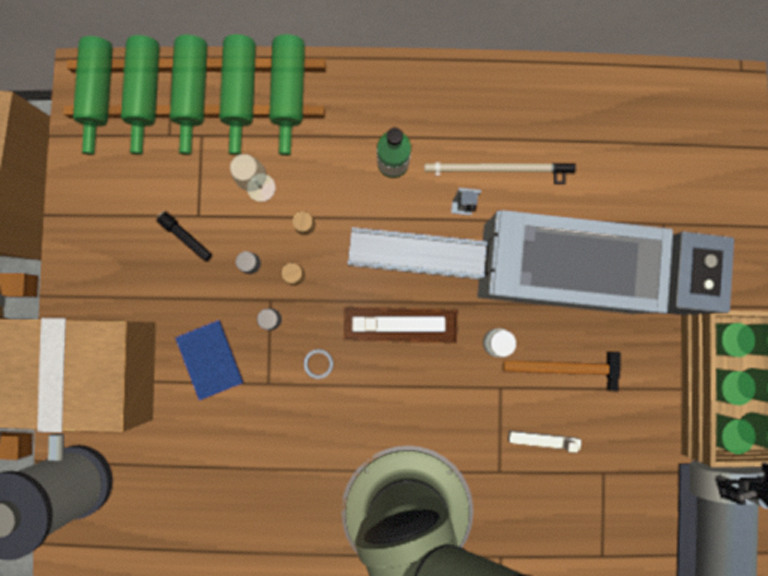

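View pics/scene0.png

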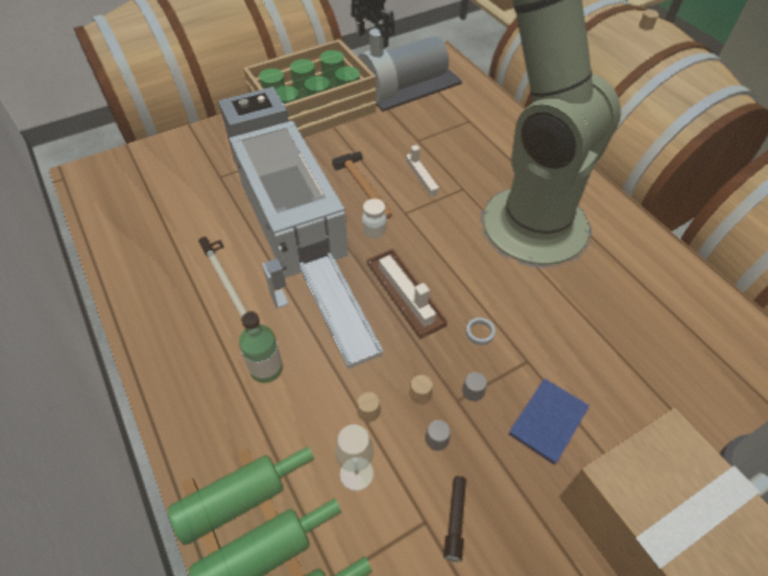

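Top picture (768 px wide): the tan bungs are at (303,222) and (292,273), with grey look-alikes at (247,262) and (268,319). The large stick is in its tray at (400,324), and the small stick look-alike is at (545,441). The tunnel feeds to the right (world −y), and the switch is at (467,200). I'll check the choice in a close crop.

Run:
```python
from h import *
im=cv2.imread('pics/raw_top0.png')
crop(im,'c1',(180,120,345,238),4.8)
crop(im,'c2',(305,125,500,225),4)
```

```text
(no output)
```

View pics/c1.png

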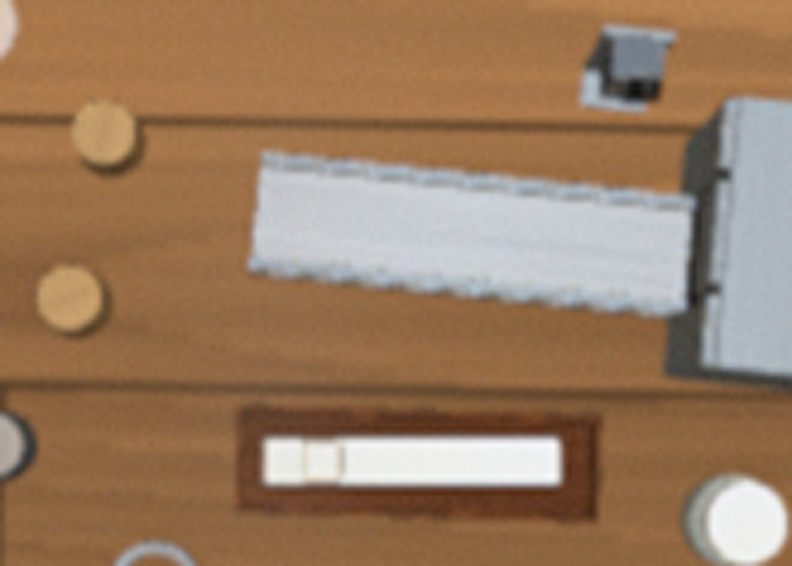

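View pics/c2.png

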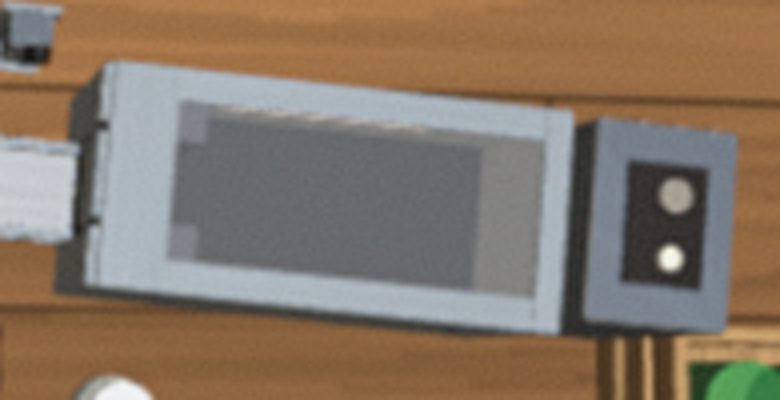

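```bash
cat >> h.py <<'E'
def fit(cam,obs):  # obs: list of (u,v,X,Y,Z local) -> x,y,yaw
    from scipy.optimize import least_squares
    A=np.array([px(cam,o[:2],o[4])[:2] for o in obs]);L=np.array([o[2:4] for o in obs])
    f=lambda p:((np.array([[np.cos(p[2]),-np.sin(p[2])],[np.sin(p[2]),np.cos(p[2])]])@L.T).T+p[:2]-A).ravel()
    best=min((least_squares(f,[*A.mean(0),y]) for y in(0,1.57,3.14,-1.57)),key=lambda r:r.cost)
    return best.x,f(best.x).reshape(-1,2)*1000
E
python3 - <<'E'
from h import *
np.set_printoptions(precision=4,suppress=True)
m=vision.camera_model('top')
a=lambda u,v:(180+u/4.8,120+v/4.8)
b=lambda u,v:(305+u/4,125+v/4)
t=[(*a(262,152),-.3,.042,.03),(*a(250,270),-.3,-.042,.03)]
r=[(*b(573,112),.35,.084,.161),(*b(558,333),.35,-.084,.161),(*b(108,62),0,.084,.161),(*b(86,287),0,-.084,.161)]
for o in(t,r,t+r,t+r[:2]):print('tunnel',*fit(m,o))
s=[(*a(562,437),.1,.015,.039),(*a(562,486),.1,-.015,.039),(*a(263,437),-.1,.015,.039),(*a(263,486),-.1,-.015,.039)]
print('stick',*fit(m,s))
print('tray',*fit(m,[(*a(240,407),-.125,.037,.02),(*a(600,417),.125,.037,.02),(*a(597,520),.125,-.037,.02),(*a(238,510),-.125,-.037,.02)]))
for p in((106,133),(70,298)):print('bung',px(m,a(*p),.045))
print('handle',px(m,a(323,461),.099))
print('roller',px(m,a(640,88),.172))
c=vision.camera_model('wrist');T=np.array(c['T']);s=bot.observe()
from scipy.spatial.transform import Rotation as R
Rt=R.from_euler('xyz',s['tool_rot']).as_matrix()
print('cam in tool',Rt.T@(T[:3,3]-s['position']),Rt.T@T[:3,:3],c['mtx'][0],c['k1'])
E
```

```text
tunnel [ 0.5569 -0.1658 -1.6513] [[ 1.0857 -0.0876]
 [-1.0857  0.0876]]
tunnel [ 0.5548 -0.1618 -1.6538] [[ 0.327   3.3344]
 [-0.2026  3.2967]
 [-0.3241 -2.4446]
 [ 0.1996 -4.1866]]
tunnel [ 0.5553 -0.1631  4.6271] [[ 0.8954  2.2647]
 [-1.2427  2.8403]
 [-0.0065  1.8983]
 [-0.5034  2.2485]
 [ 0.1504 -3.9488]
 [ 0.7068 -5.303 ]]
tunnel [ 0.5555 -0.1654  4.6272] [[ 1.06   -0.0375]
 [-1.0793  0.5251]
 [ 0.2592 -0.4059]
 [-0.2399 -0.0818]]
stick [ 0.4112  0.0236 -1.5546] [[-1.5672  1.0961]
 [ 1.5282  0.9884]
 [-1.5129 -1.1119]
 [ 1.5519 -0.9727]]
tray [0.41   0.0188 4.701 ] [[ 1.7097  1.2106]
 [ 1.6861 -1.3987]
 [-1.679  -1.8714]
 [-1.7168  2.0595]]
bung [0.6307 0.2356 0.045 ]
bung [0.5177 0.2571 0.045 ]
handle [0.4105 0.083  0.099 ]
roller [ 0.642  -0.1089  0.172 ]
cam in tool [ 0.072   0.     -0.1423] [[-0.0002 -0.9592 -0.2827]
 [ 1.     -0.0003  0.0004]
 [-0.0005 -0.2827  0.9592]] [273.8163   0.     253.8479] -0.059152247249375914
```

```bash
cat >> h.py <<'E'
from scipy.spatial.transform import Rotation as R
O=np.array([.5555,-.1654]);YAW=4.6272
F=np.array([np.cos(YAW),np.sin(YAW)]);Lf=np.array([-F[1],F[0]])
Rd=R.from_matrix(np.array([[-F[0],Lf[0],0],[-F[1],Lf[1],0],[0,0,-1]]))
def loc(p): d=np.array(p)[:2]-O; return np.array([d@F,d@Lf])*100   # cm, tunnel frame
def wld(X,Y): return O+X/100*F+Y/100*Lf
def go(X,Y,Z):  # tunnel cm
    s=bot.observe();Rt=R.from_euler('xyz',s['tool_rot'])
    p=np.array([*wld(X,Y),Z/100])-s['position']
    print('slide cm',np.round(Rt.inv().apply(p)*100,1),'turn',np.round((Rt.inv()*Rd).as_rotvec()*180/np.pi,1))
def st():
    s=bot.observe();print('t %.2f'%s['clock'],'XYZ cm',np.round([*loc(s['position']),s['position'][2]*100],2),'F',np.round(s['force'],1),'grip',round(s['grip_width']*1000,1),'q',np.round(s['qpos'],2))
E
python3 - <<'E'
from h import *
st();go(-11,8,30)
print(loc((.6307,.2356)),loc((.5177,.2571)),loc((.4105,.083)),loc((.411,.022)))
E
```

```text
t 0.10 XYZ cm [ 47.61 -37.29  23.08] F [ 1.1 -0.7 -1.2] grip 85.6 q [ 1.27  0.52 -0.04  1.6   0.02  1.02 -0.11]
slide cm [ 61.3 -41.6  -6.9] turn [ -0.   -0.  -71.8]
[-40.59442843   4.08078179] [-41.77516014  -7.36117489] [-23.51617384 -16.56095311] [-17.4425491  -15.99210996]
```

>>> {"method": "arm_command", "body": {
  "gripper": [0, 0, 0, 0, 0],
  "slide": [
    [5, -3.4, -6],
    [10, -7, -7],
    [15, -10, -7],
    [20, -14, -7],
    [25, -17, -7]
  ],
  "turn": [
    [0, 0, -8],
    [0, 0, -16],
    [0, 0, -24],
    [0, 0, -32],
    [0, 0, -40]
  ]
}}

```text
clock: 0.72
position: [0.3405, -0.392, 0.3014]
tool_rot: [3.142, 0.0, 0.934]
force: [1.5, -1.0, 0.7]
grip_width: -0.0001
```

Run:
```python
from h import *
st();go(-11,8,30)
```

```text
t 0.72 XYZ cm [ 24.4  -19.49  30.14] F [ 1.5 -1.   0.7] grip -0.1 q [ 0.97  0.29 -0.29  1.78  0.09  1.09  0.01]
slide cm [44.6  4.9  0.1] turn [ -0.    0.  -31.6]
```

>>> {"method": "arm_command", "body": {
  "gripper": [0, 0, 0, 0, 0],
  "slide": [
    [5, 0.5, 0],
    [10, 1, 0],
    [15, 1.6, 0],
    [20, 2.2, 0],
    [25, 2.8, 0]
  ],
  "turn": [
    [0, 0, -8],
    [0, 0, -16],
    [0, 0, -24],
    [0, 0, -31.6],
    [0, 0, -31.6]
  ]
}}

```text
clock: 1.35
position: [0.5124, -0.2089, 0.3011]
tool_rot: [-3.141, -0.0, 1.483]
force: [0.5, -0.1, -0.2]
grip_width: -0.0
```

Run:
```python
from h import *
st();go(-11,8,30)
```

```text
t 1.35 XYZ cm [ 4.7  -3.92 30.11] F [ 0.5 -0.1 -0.2] grip -0.0 q [ 0.65  0.37 -0.49  1.69  0.19  1.13  0.02]
slide cm [15.7 11.9  0.1] turn [-0.  -0.  -0.1]
```

>>> {"method": "arm_command", "body": {
  "gripper": [0, 0, 0, 0, 0],
  "slide": [
    [5.2, 4, 0],
    [10.5, 8, 0],
    [15.7, 11.9, 0],
    [15.7, 11.9, 0],
    [15.7, 11.9, 0]
  ],
  "turn": [
    [0, 0, 0],
    [0, 0, 0],
    [0, 0, 0],
    [0, 0, 0],
    [0, 0, 0]
  ]
}}

```text
clock: 1.98
position: [0.6441, -0.064, 0.3006]
tool_rot: [-3.141, 0.0, 1.482]
force: [-0.5, -0.9, 0.3]
grip_width: -0.0
```

>>> {"method": "arm_command", "body": {
  "gripper": [0, 0, 0, 0, 0],
  "slide": [
    [0, 0, 5],
    [0, 0, 10],
    [0, 0, 13],
    [0, 0, 15],
    [0, 0, 15]
  ],
  "turn": [
    [0, 0, 0],
    [0, 0, 0],
    [0, 0, 0],
    [0, 0, 0],
    [0, 0, 0]
  ]
}}

```text
clock: 2.6
position: [0.6435, -0.0653, 0.1507]
tool_rot: [-3.14, 0.0, 1.48]
force: [0.1, 0.1, 0.5]
grip_width: -0.0003
```

Run:
```python
from h import *
st();snap('wrist','w1');print(proj('wrist',[*wld(-6,8),.172]))
```

```text
t 2.60 XYZ cm [-10.72   7.92  15.07] F [0.1 0.1 0.5] grip -0.3 q [ 0.31  0.68 -0.46  1.59  0.35  0.96 -0.36]
[254.32149357 339.64767545]
```

View pics/w1.png

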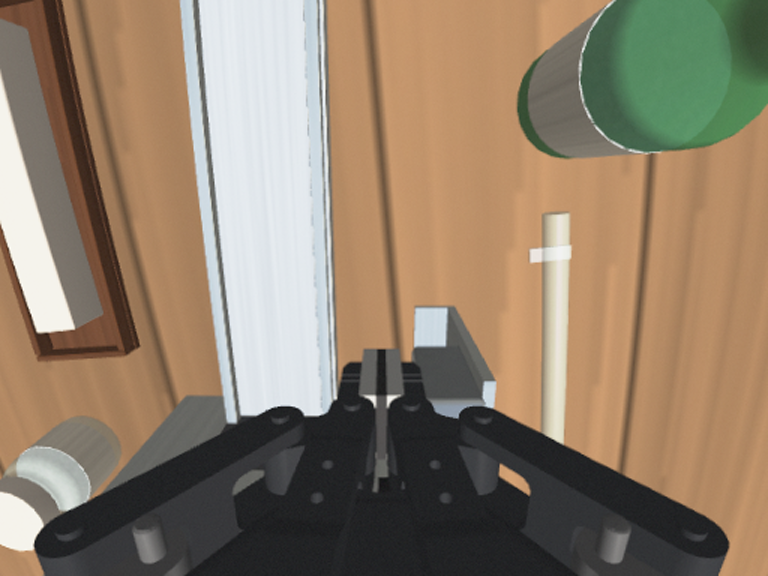

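>>> {"method": "arm_command", "body": {
  "gripper": [0, 0, 0, 0, 0],
  "slide": [
    [-1.5, 0, 0],
    [-3, 0, 0],
    [-4.5, 0, 0],
    [-6, 0, 0],
    [-6, 0, 0]
  ],
  "turn": [
    [0, 0, 0],
    [0, 0, 0],
    [0, 0, 0],
    [0, 0, 0],
    [0, 0, 0]
  ]
}}

```text
clock: 3.28
position: [0.6386, -0.1254, 0.1511]
tool_rot: [-3.141, -0.0, 1.48]
force: [-0.0, 2.1, 1.3]
grip_width: 0.0001
```

Run:
```python
from h import *
st();snap('scene','s1',(140,60,280,220),5)
```

```text
t 3.27 XYZ cm [-4.69  7.94 15.11] F [-0.   2.1  1.3] grip 0.1 q [ 0.4   0.68 -0.46  1.58  0.35  0.96 -0.27]
```

View pics/s1.png

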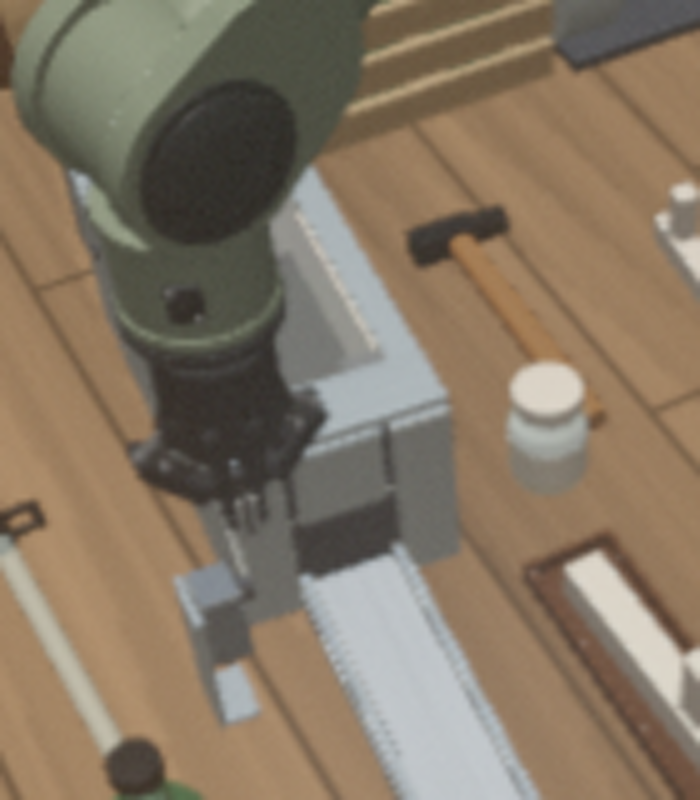

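>>> {"method": "arm_command", "body": {
  "gripper": [0, 0, 0],
  "slide": [
    [-0.6, 0, 0.3],
    [-0.6, 0, 0.3],
    [-0.6, 0, 0.3]
  ],
  "turn": [
    [0, 0, 0],
    [0, 0, 0],
    [0, 0, 0]
  ]
}}

```text
clock: 3.7
position: [0.6385, -0.1296, 0.1481]
tool_rot: [3.141, -0.0, 1.482]
force: [2.2, 4.9, -0.9]
grip_width: 0.0002
```

>>> {"method": "arm_command", "body": {
  "gripper": [0, 0, 0, 0, 0],
  "slide": [
    [2, 0, 0],
    [4, 0, 0],
    [7, 0, 0],
    [7, 0, 0],
    [7, 0, 0]
  ],
  "turn": [
    [0, 0, 0],
    [0, 0, 0],
    [0, 0, 0],
    [0, 0, 0],
    [0, 0, 0]
  ]
}}

```text
clock: 4.32
position: [0.6445, -0.0601, 0.1482]
tool_rot: [-3.141, 0.001, 1.482]
force: [0.1, -0.4, 0.2]
grip_width: -0.0001
```

>>> {"method": "arm_command", "body": {
  "gripper": [0, 4, 6.5, 7.5, 7.5],
  "slide": [
    [0, 0, -5],
    [0, 0, -10],
    [5, -2, -12],
    [10, -3, -12],
    [15, -4, -12]
  ],
  "turn": [
    [0, 0, 0],
    [0, 0, 0],
    [0, 0, 0],
    [0, 0, 0],
    [0, 0, 0]
  ]
}}

```text
clock: 4.95
position: [0.6179, 0.0932, 0.2687]
tool_rot: [3.141, 0.001, 1.48]
force: [-0.3, 0.5, -0.3]
grip_width: 0.0725
```

Run:
```python
from h import *
st();snap('top','t1',(170,110,500,240),2.4);
for b in((-40.6,4.08),(-41.8,-7.4)):print(proj('top',[*wld(*b),.045]))
```

```text
t 4.95 XYZ cm [-26.29   4.02  26.87] F [-0.3  0.5 -0.3] grip 72.5 q [ 0.1   0.53 -0.53  1.54  0.28  1.15 -0.57]
[202.05677055 147.72151199]
[194.49929519 182.20818421]
```

View pics/t1.png

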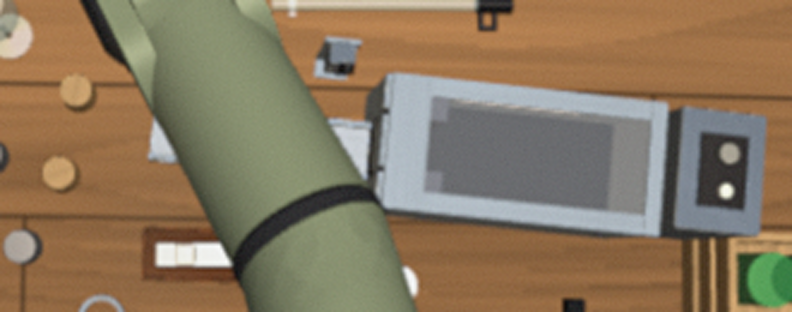

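Run:
```python
from h import *
for c,b,t in(('top',(262,188),(245,167)),('scene',(356,474),(353,440))):
    print(c,loc(px(c,(b[0]/1.5,b[1]/1.5),0)),loc(px(c,(t[0]/1.5,t[1]/1.5),.17 if c=='top' else .13)))
print('bung scene',loc(px('scene',(369/1.5,400/1.5),.045)),loc(px('scene',(422/1.5,382/1.5),.045)))
snap('wrist','w2')
for b in((-40.6,4.08),(-41.8,-7.4)):print(proj('wrist',[*wld(*b),.045])*1.5)
```

```text
top [-51.44847187  11.53711644] [-51.4229329   11.79212554]
scene [-52.04838031  12.11939936] [-50.48733827  11.5452751 ]
bung scene [-41.00660658   4.27990304] [-41.99939381  -7.20458047]
[383.18120439  92.84285376]
[243.48714567  78.44511427]
```

View pics/w2.png

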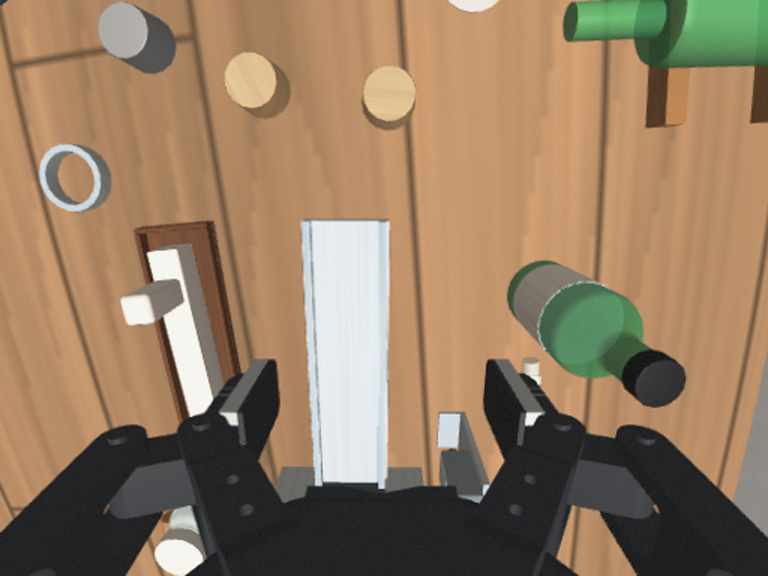

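>>> {"method": "arm_command", "body": {
  "gripper": [7.5, 7.5, 7.5, 7.5, 7.5],
  "slide": [
    [5, 0.3, 2],
    [10, 0.3, 5],
    [14.4, 0.3, 10],
    [14.4, 0.3, 15],
    [14.4, 0.3, 16]
  ],
  "turn": [
    [0, 0, 0],
    [0, 0, 0],
    [0, 0, 0],
    [0, 0, 0],
    [0, 0, 0]
  ]
}}

```text
clock: 5.68
position: [0.6325, 0.2346, 0.1051]
tool_rot: [-3.137, 0.003, 1.482]
force: [0.4, -0.7, 0.7]
grip_width: 0.0751
```

Run:
```python
from h import *
st();snap('wrist','w3')
print(proj('wrist',[*wld(-40.6,4.08),.045])*1.5)
```

```text
t 5.67 XYZ cm [-40.51   4.27  10.51] F [ 0.4 -0.7  0.7] grip 75.1 q [-0.15  0.78 -0.47  1.53  0.41  0.93 -0.84]
[375.5740936  315.11213455]
```

View pics/w3.png

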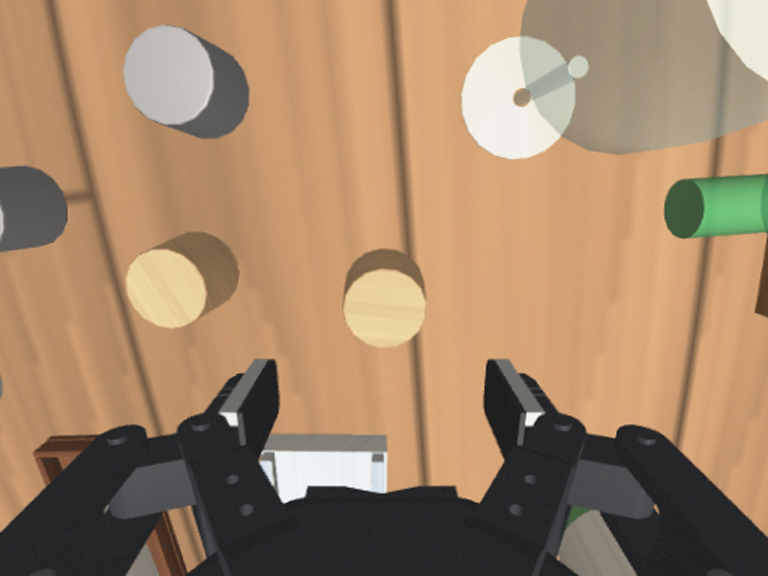

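>>> {"method": "arm_command", "body": {
  "gripper": [7.5, 7.5, 7.5, 7.5, 7.5],
  "slide": [
    [0.5, 0.2, 3],
    [0.5, 0.2, 6],
    [0.5, 0.2, 8],
    [0.5, 0.2, 9.1],
    [0.5, 0.2, 9.1]
  ],
  "turn": [
    [0, 0, 0],
    [0, 0, 0],
    [0, 0, 0],
    [0, 0, 0],
    [0, 0, 0]
  ]
}}

```text
clock: 6.35
position: [0.6366, 0.2404, 0.0176]
tool_rot: [3.141, 0.0, 1.481]
force: [0.2, 0.8, 0.1]
grip_width: 0.0749
```

>>> {"method": "arm_command", "body": {
  "gripper": [3.5, 3.5, 3.5, 3.5, 3.5],
  "slide": [
    [0, 0, 0],
    [0, 0, 0],
    [0, 0, 0],
    [0, 0, 0],
    [0, 0, 0]
  ],
  "turn": [
    [0, 0, 0],
    [0, 0, 0],
    [0, 0, 0],
    [0, 0, 0],
    [0, 0, 0]
  ],
  "force": 30
}}

```text
clock: 6.98
position: [0.6369, 0.2408, 0.0186]
tool_rot: [3.14, -0.0, 1.481]
force: [-2.8, -1.9, 8.9]
grip_width: 0.0453
```

Run:
```python
from h import *
st();go(-8.5,0,10);print(bot.observe()['tool_rot'])
```

```text
t 6.97 XYZ cm [-41.17   4.65   1.86] F [-2.8 -1.9  8.9] grip 45.3 q [-0.19  0.9  -0.43  1.55  0.47  0.8  -0.89]
slide cm [-32.7  -4.5  -8.2] turn [ 0.1 -0.  -0.2]
[ 3.14033694e+00 -4.67950720e-04  1.48127478e+00]
```

>>> {"method": "arm_command", "body": {
  "gripper": [3.5, 3.5, 3.5, 3.5, 3.5],
  "slide": [
    [0, 0, -4],
    [-2, 0, -8.2],
    [-8, -1.2, -8.2],
    [-14, -2, -8.2],
    [-20, -2.8, -8.2]
  ],
  "turn": [
    [0, 0, 0],
    [0, 0, 0],
    [0, 0, 0],
    [0, 0, 0],
    [0, 0, 0]
  ]
}}

```text
clock: 7.6
position: [0.5903, 0.0421, 0.1]
tool_rot: [3.14, 0.0, 1.482]
force: [1.4, 0.4, -0.3]
grip_width: 0.0448
```

Run:
```python
from h import *
st();go(-8.5,0.2,8);snap('wrist','w4')
```

```text
t 7.60 XYZ cm [-20.97   1.7   10.  ] F [ 1.4  0.4 -0.3] grip 44.8 q [ 0.16  0.67 -0.48  1.78  0.42  0.79 -0.62]
slide cm [-12.5  -1.5   2. ] turn [ 0.1  0.  -0.2]
```

View pics/w4.png

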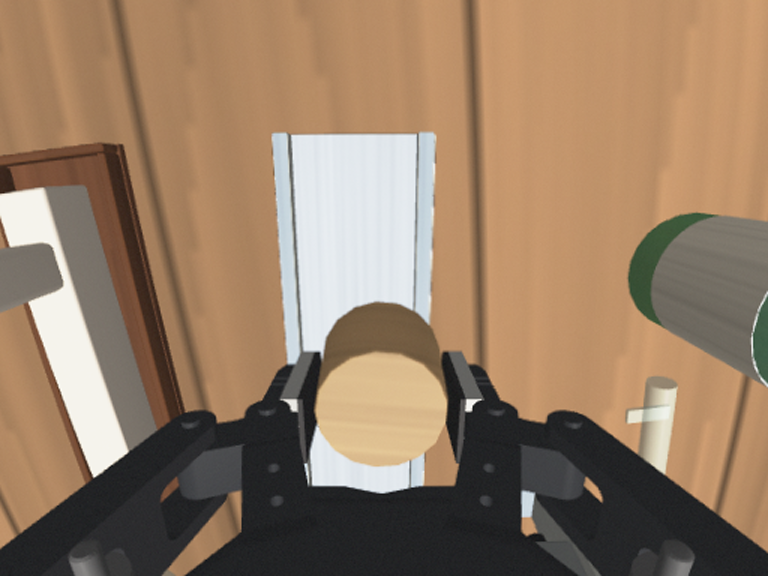

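Run:
```python
from h import *
im=cv2.imread('pics/raw_w4.png').astype(int)
for r in(100,140,180,320):
    g=im[r,175:300];print(r,' '.join(f"{175+i}:{v.sum()//3}{'b' if v[0]>v[2]+5 else 'w'}" for i,v in enumerate(g) if i<45 or i>85))
```

```text
100 175:136w 176:137w 177:139w 178:137w 179:137w 180:138w 181:119w 182:192b 183:206b 184:206b 185:205b 186:207b 187:211b 188:214b 189:214b 190:214b 191:207b 192:110w 193:97w 194:139w 195:232b 196:232b 197:230b 198:231b 199:232b 200:232b 201:231b 202:232b 203:232b 204:232b 205:233b 206:232b 207:232b 208:233b 209:230b 210:228b 211:230b 212:231b 213:233b 214:233b 215:234b 216:232b 217:231b 218:232b 219:234b 261:227b 262:227b 263:229b 264:231b 265:233b 266:231b 267:231b 268:232b 269:233b 270:233b 271:232b 272:231b 273:231b 274:231b 275:231b 276:230b 277:210b 278:113w 279:183b 280:206b 281:206b 282:205b 283:207b 284:211b 285:213b 286:214b 287:214b 288:212b 289:191w 290:153w 291:148w 292:147w 293:148w 294:148w 295:147w 296:147w 297:147w 298:147w 299:146w
140 175:135w 176:136w 177:136w 178:134w 179:135w 180:136w 181:136w 182:138w 183:133w 184:146w 185:209b 186:208b 187:206b 188:207b 189:210b 190:212b 191:212b 192:213b 193:210b 194:174w 195:100w 196:151b 197:220b 198:232b 199:230b 200:231b 201:233b 202:233b 203:233b 204:232b 205:232b 206:233b 207:233b 208:234b 209:233b 210:233b 211:230b 212:
[... 1207 characters left out ...]
178:33w 179:37w 180:35w 181:34w 182:34w 183:35w 184:32w 185:35w 186:36w 187:35w 188:35w 189:33w 190:36w 191:35w 192:33w 193:35w 194:35w 195:34w 196:34w 197:33w 198:37w 199:35w 200:35w 201:35w 202:32w 203:37w 204:34w 205:216w 206:102w 207:99w 208:232b 209:231b 210:230b 211:230b 212:232b 213:234b 214:234b 215:232b 216:230b 217:228b 218:229b 219:230b 261:231b 262:232b 263:233b 264:232b 265:231b 266:232b 267:233b 268:231b 269:230b 270:229b 271:232b 272:210b 273:135w 274:207b 275:211b 276:212b 277:214b 278:219b 279:220b 280:218b 281:221w 282:201w 283:140w 284:140w 285:138w 286:139w 287:141w 288:140w 289:139w 290:139w 291:139w 292:139w 293:139w 294:139w 295:140w 296:140w 297:138w 298:140w 299:141w
```

Run:
```python
from h import *
T=vision.camera_model('wrist')
for r,l,rt in((100,191.7,278.7),(140,194.3,277.6),(180,196.2,276.6),(320,205.7,273.6)):
    a=loc(px(T,(l,r),.03));b=loc(px(T,(rt,r),.03));print(r,a,b,(a+b)[1]/2)
st()
```

```text
100 [-28.39154326  -2.82873077] [-28.2969929    3.56316952] 0.3672193760167297
140 [-25.479889    -2.83309944] [-25.39382219   3.51199547] 0.33944801105933853
180 [-22.35092426  -2.90538604] [-22.27181903   3.46947051] 0.2820422322408598
320 [-8.76300092 -3.05829726] [-8.70992815  3.37489059] 0.15829666501350093
t 7.65 XYZ cm [-19.98   1.63   9.94] F [  3.1 -11.7  -1.4] grip 44.9 q [ 0.17  0.67 -0.48  1.78  0.42  0.79 -0.62]
```

>>> {"method": "arm_command", "body": {
  "gripper": [3.5, 3.5, 3.5, 3.5, 3.5],
  "slide": [
    [-4, -0.5, 0],
    [-8, -1, 1],
    [-11, -1.5, 2],
    [-12.5, -1.5, 2.5],
    [-12.5, -1.5, 3]
  ],
  "turn": [
    [0, 0, 0],
    [0, 0, 0],
    [0, 0, 0],
    [0, 0, 0],
    [0, 0, 0]
  ]
}}

```text
clock: 8.28
position: [0.565, -0.0795, 0.0694]
tool_rot: [3.141, -0.0, 1.48]
force: [-0.5, 0.5, -1.3]
grip_width: 0.0448
```

>>> {"method": "arm_command", "body": {
  "gripper": [3.5, 3.5],
  "slide": [
    [0, 0, 0],
    [0, 0, 0]
  ],
  "turn": [
    [0, 0, 0],
    [0, 0, 0]
  ]
}}

```text
clock: 8.52
position: [0.5649, -0.0779, 0.0695]
tool_rot: [3.141, -0.0, 1.483]
force: [0.4, -0.1, -0.6]
grip_width: 0.0449
```

Run:
```python
from h import *
st();go(-8.5,.2,3.95)
```

```text
t 8.53 XYZ cm [-8.8   0.2   6.95] F [ 0.4 -0.1 -0.6] grip 44.9 q [ 0.36  0.69 -0.46  1.85  0.45  0.71 -0.45]
slide cm [-0.3  0.   3. ] turn [ 0.  -0.  -0.1]
```

>>> {"method": "arm_command", "body": {
  "gripper": [3.5, 3.5, 3.5, 3.5, 3.5],
  "slide": [
    [0, 0, 1.5],
    [0, 0, 2.5],
    [0, 0, 2.9],
    [0, 0, 3],
    [0, 0, 3]
  ],
  "turn": [
    [0, 0, 0],
    [0, 0, 0],
    [0, 0, 0],
    [0, 0, 0],
    [0, 0, 0]
  ]
}}

```text
clock: 9.15
position: [0.5647, -0.0792, 0.0394]
tool_rot: [3.141, -0.0, 1.481]
force: [0.4, -0.1, -1.1]
grip_width: 0.0454
```

>>> {"method": "arm_command", "body": {
  "gripper": [6, 6, 6, 6, 6],
  "slide": [
    [0, 0, 0],
    [0, 0, 0],
    [0, 0, 0],
    [0, 0, -3],
    [0, 0, -7]
  ],
  "turn": [
    [0, 0, 0],
    [0, 0, 0],
    [0, 0, 0],
    [0, 0, 0],
    [0, 0, 0]
  ]
}}

```text
clock: 9.78
position: [0.564, -0.0791, 0.1095]
tool_rot: [-3.14, -0.0, 1.482]
force: [0.8, 0.5, 0.0]
grip_width: 0.0601
```

>>> {"method": "arm_command", "body": {
  "gripper": [6, 6, 7.5, 7.5, 7.5],
  "slide": [
    [5, -1, -3],
    [11, -2, -3],
    [17, -4, -3],
    [23, -5, -3],
    [29, -6, -3]
  ],
  "turn": [
    [0, 0, 0],
    [0, 0, 0],
    [0, 0, 0],
    [0, 0, 0],
    [0, 0, 0]
  ]
}}

```text
clock: 10.4
position: [0.5303, 0.2168, 0.1395]
tool_rot: [3.141, -0.0, 1.481]
force: [1.8, -0.1, 0.5]
grip_width: 0.0749
```

Run:
```python
from h import *
st();go(-42.1,-7.15,10);snap('wrist','w5');
print(proj('wrist',[*wld(-42,-7.1),.045])*1.5)
snap('top','t2')
```

```text
t 10.40 XYZ cm [-37.87  -5.76  13.95] F [ 1.8 -0.1  0.5] grip 74.9 q [-0.12  0.6  -0.53  1.8   0.39  0.84 -0.93]
slide cm [ 4.2 -1.4  4. ] turn [ 0.  -0.  -0.3]
[362.62606627 246.74053503]
```

View pics/w5.png

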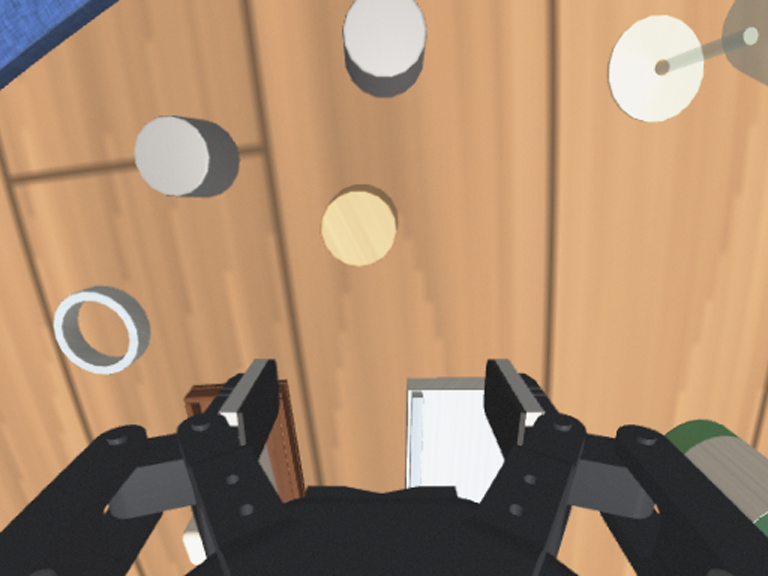

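>>> {"method": "arm_command", "body": {
  "gripper": [7.5, 7.5, 7.5, 7.5],
  "slide": [
    [4, -1.5, 1],
    [4, -1.5, 4],
    [4, -1.5, 4],
    [4, -1.5, 4]
  ],
  "turn": [
    [0, 0, 0],
    [0, 0, 0],
    [0, 0, 0],
    [0, 0, 0]
  ]
}}

```text
clock: 11.0
position: [0.5197, 0.2558, 0.1001]
tool_rot: [3.141, -0.0, 1.481]
force: [0.3, -0.4, 0.2]
grip_width: 0.0751
```

Run:
```python
from h import *
st();m=vision.camera_model('wrist');im=vision.grab_frame('wrist').astype(int)
hsv=cv2.cvtColor(im.astype(np.uint8),cv2.COLOR_BGR2HSV)
p=proj(m,[*wld(-42,-7.1),.045]);print('pred',p)
x,y=p.astype(int)
top=((im[...,2]>215)&(im[...,0]>120)&(im[...,0]<200)).astype(np.uint8)
n,l,s,c=cv2.connectedComponentsWithStats(cv2.morphologyEx(top,cv2.MORPH_OPEN,np.ones((3,3))))
for i in range(1,n):
    if s[i,4]>300:print(s[i],c[i],loc(px(m,c[i],.045)))
# top picture before
t=cv2.imread('pics/raw_t2.png');h=cv2.cvtColor(t,cv2.COLOR_BGR2HSV)
```

```text
t 11.00 XYZ cm [-41.67  -7.15  10.01] F [ 0.3 -0.4  0.2] grip 75.1 q [-0.21  0.66 -0.5   1.81  0.43  0.78 -1.03]
pred [254.16245413 209.94628162]
[177   0  20  73 571] [187.8056042   29.04728546] [-54.45899316 -11.36249853]
[ 340    0   14  205 1975] [346.64050633 103.00810127] [-49.77396785  -0.66569034]
[ 363    0   31  277 7226] [377.1569333  127.99833933] [-48.09630069   1.67198967]
[  393     0   119   330 29224] [455.48319874 166.10210786] [-45.37648187   8.09327083]
[  0  92  21  63 714] [  7.81652661 127.13305322] [-48.5065205  -25.25992663]
[   9  165   37   91 1559] [ 26.72931366 208.64015394] [-42.1595862  -25.21960112]
[ 227  182   56   54 2341] [254.93165314 208.2007689 ] [-42.1401904   -7.04079127]
[   0  216   41  104 1030] [ 17.62427184 271.87572816] [-36.36186333 -27.66110147]
[  0 275  23  59 463] [  9.34773218 306.74514039] [-32.6305298 -29.6498695]
[ 384  340   39   44 1095] [399.04200913 366.01187215] [-25.84798918   6.8883567 ]
```

Bung B measures (−42.1, −7.05), which agrees with the scene camera. I'll descend and grasp it.

>>> {"method": "arm_command", "body": {
  "gripper": [7.5, 7.5, 7.5, 7.5, 7.5],
  "slide": [
    [0.4, 0.1, 3],
    [0.4, 0.1, 6],
    [0.4, 0.1, 8],
    [0.4, 0.1, 8.3],
    [0.4, 0.1, 8.3]
  ],
  "turn": [
    [0, 0, 0],
    [0, 0, 0],
    [0, 0, 0],
    [0, 0, 0],
    [0, 0, 0]
  ]
}}

```text
clock: 11.68
position: [0.5211, 0.2602, 0.017]
tool_rot: [3.141, -0.0, 1.481]
force: [0.7, -0.6, -0.4]
grip_width: 0.0748
```

>>> {"method": "arm_command", "body": {
  "gripper": [3.5, 3.5, 3.5, 3.5, 3.5],
  "slide": [
    [0, 0, 0],
    [0, 0, 0],
    [0, 0, 0],
    [0, 0, 0],
    [0, 0, 0]
  ],
  "turn": [
    [0, 0, 0],
    [0, 0, 0],
    [0, 0, 0],
    [0, 0, 0],
    [0, 0, 0]
  ]
}}

```text
clock: 12.3
position: [0.5212, 0.2602, 0.0174]
tool_rot: [3.14, -0.0, 1.481]
force: [-2.0, -1.9, 12.7]
grip_width: 0.0455
```

>>> {"method": "arm_command", "body": {
  "gripper": [3.5, 3.5, 3.5, 3.5, 3.5],
  "slide": [
    [0, 0, -4],
    [-1, 0, -8],
    [-6, 2, -8],
    [-12, 4, -8],
    [-18, 6, -8]
  ],
  "turn": [
    [0, 0, 0],
    [0, 0, 0],
    [0, 0, 0],
    [0, 0, 0],
    [0, 0, 0]
  ]
}}

```text
clock: 12.92
position: [0.5645, 0.075, 0.0969]
tool_rot: [3.141, -0.0, 1.482]
force: [1.2, 0.2, -0.2]
grip_width: 0.0453
```

Run:
```python
from h import *
st();go(-14.2,.2,7.5)
im=snap('top','t3')
```

```text
t 12.93 XYZ cm [-24.03  -1.15   9.69] F [ 1.2  0.2 -0.2] grip 45.3 q [ 0.12  0.66 -0.51  1.84  0.44  0.76 -0.71]
slide cm [-9.8  1.4  2.2] turn [ 0.1 -0.  -0.2]
```

>>> {"method": "arm_command", "body": {
  "gripper": [3.5, 3.5, 3.5, 3.5, 3.5],
  "slide": [
    [-4, 0.7, 0],
    [-8, 1.4, 0],
    [-9.5, 1.4, 2],
    [-9.5, 1.4, 2.2],
    [-9.5, 1.4, 2.2]
  ],
  "turn": [
    [0, 0, 0],
    [0, 0, 0],
    [0, 0, 0],
    [0, 0, 0],
    [0, 0, 0]
  ]
}}

```text
clock: 13.6
position: [0.5697, -0.0176, 0.0748]
tool_rot: [3.141, -0.001, 1.483]
force: [0.2, 1.3, -0.8]
grip_width: 0.0452
```

Run:
```python
from h import *
st();go(-14.6,.2,4)
im=snap('scene','s3',(150,120,290,240),5)
```

```text
t 13.60 XYZ cm [-14.84   0.15   7.48] F [ 0.2  1.3 -0.8] grip 45.2 q [ 0.27  0.69 -0.49  1.85  0.47  0.72 -0.57]
slide cm [-0.2  0.   3.5] turn [ 0.  -0.  -0.2]
```

View pics/s3.png

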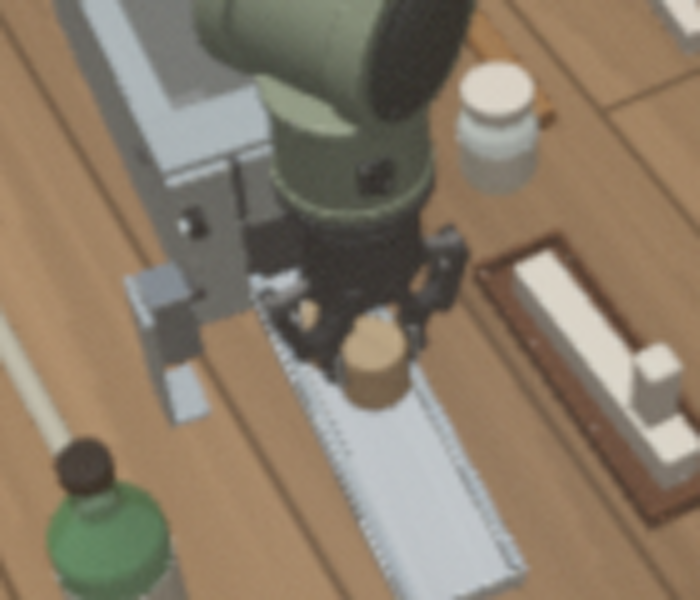

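Bung A, partly hidden at about (308,315), stands on the plate. Bung B is held above the plate at (375,360). I'll place B and retreat towards the stick.

>>> {"method": "arm_command", "body": {
  "gripper": [3.5, 3.5, 3.5, 3.5, 3.5],
  "slide": [
    [0, 0, 1.5],
    [0, 0, 3],
    [0, 0, 3.5],
    [0, 0, 3.6],
    [0, 0, 3.6]
  ],
  "turn": [
    [0, 0, 0],
    [0, 0, 0],
    [0, 0, 0],
    [0, 0, 0],
    [0, 0, 0]
  ]
}}

```text
clock: 14.28
position: [0.5695, -0.0189, 0.0383]
tool_rot: [3.142, -0.0, 1.482]
force: [0.3, -0.7, -0.3]
grip_width: 0.0448
```

>>> {"method": "arm_command", "body": {
  "gripper": [6, 6, 6, 6, 6],
  "slide": [
    [0, 0, 0],
    [0, 0, 0],
    [0, 0, 0],
    [0, 0, -4],
    [0, 0, -10]
  ],
  "turn": [
    [0, 0, 0],
    [0, 0, 0],
    [0, 0, 0],
    [0, 0, 0],
    [0, 0, 0]
  ]
}}

```text
clock: 14.9
position: [0.5685, -0.0189, 0.1384]
tool_rot: [-3.139, -0.0, 1.482]
force: [0.8, -0.9, 0.5]
grip_width: 0.0602
```

>>> {"method": "arm_command", "body": {
  "gripper": [6, 6, 6, 6, 6],
  "slide": [
    [2, -4, -6],
    [4, -9, -7],
    [6, -13, -7],
    [8, -16, -7],
    [8, -16, -7]
  ],
  "turn": [
    [0, 0, 0],
    [0, 0, 0],
    [0, 0, 0],
    [0, 0, 0],
    [0, 0, 0]
  ]
}}

```text
clock: 15.52
position: [0.4159, 0.076, 0.2088]
tool_rot: [3.141, 0.001, 1.484]
force: [0.8, -0.3, -0.1]
grip_width: 0.0598
```

Run:
```python
from h import *
st();m=vision.camera_model('wrist');snap('wrist','w6')
print(bot.observe()['tool_rot'],proj(m,[*wld(-23.5,-16.5),.099])*1.5)
```

```text
t 15.53 XYZ cm [-22.87 -15.96  20.88] F [ 0.8 -0.3 -0.1] grip 59.8 q [ 0.25  0.29 -0.68  2.1   0.25  0.83 -0.66]
[3.14055277e+00 3.83366857e-04 1.48275654e+00] [371.79064422 282.00890997]
```

View pics/w6.png

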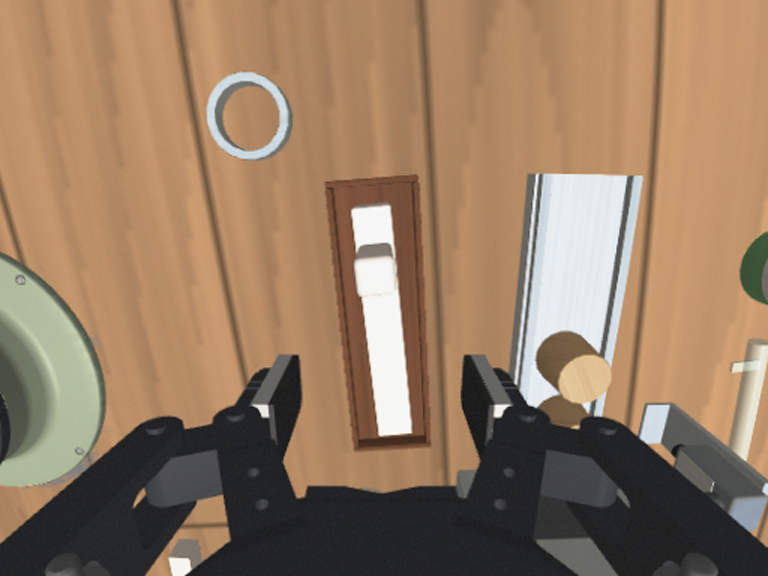

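```bash
cat >> h.py <<'E'
def stickpose(m,c,z=.039): # px corners (full 512 px): tail-left(-y side first), in wrist image order tailL,tailR,tipL,tipR
    return fit(m,[(*c[0],-.1,-.015,z),(*c[1],-.1,.015,z),(*c[2],.1,-.015,z),(*c[3],.1,.015,z)])
E
python3 - <<'E'
from h import *
m=vision.camera_model('wrist')
im=cv2.imread('pics/raw_w6.png').astype(int)
for r in(140,150,205,230,260,280):
    w=np.where(im[r,210:300].min(1)>200)[0]+210;print(r,w.min(),w.max())
w=np.where(im[120:300,255].min(1)>200)[0]+120;print('col255',w.min(),w.max())
p,e=stickpose(m,[(352/1.5,207/1.5),(390/1.5,204/1.5),(378/1.5,437/1.5),(412/1.5,433/1.5)])
print(p,loc(p),np.degrees(p[2]%6.283-YAW),e)
h=p[:2]-.06*np.array([np.cos(p[2]),np.sin(p[2])]);print('handle',loc(h),'top-center',loc(px(m,(376/1.5,277/1.5),.099)))
tr=fit(m,[(326/1.5,183/1.5,-.125,-.037,.02),(417/1.5,176/1.5,-.125,.037,.02),(355/1.5,449/1.5,.125,-.037,.02),(431/1.5,444/1.5,.125,.037,.02)])
print('tray',tr,loc(tr[0]),np.degrees(tr[0][2]%6.283-YAW))
for b in((584,378),):print('bungB',loc(px(m,(b[0]/1.5,b[1]/1.5),.065)))
go(*loc(h),9)
E
```

```text
140 235 259
150 236 260
205 242 265
230 246 268
260 249 271
280 252 273
col255 138 289
[ 0.41568085  0.02532396 -1.55920627] [-17.81356666 -15.55400504] 5.53441284997912 [[-0.79141805 -0.41367009]
 [ 0.76179334  0.25741432]
 [ 0.2085651   0.6164858 ]
 [-0.17894039 -0.46023004]]
handle [-23.78549004 -16.13377322] top-center [-23.76467051 -16.11146912]
tray (array([0.41485406, 0.02149109, 4.7011456 ]), array([[-1.36690248,  2.4068289 ],
       [ 1.47183564,  2.6008184 ],
       [-0.78306259, -2.54693179],
       [ 0.67812943, -2.46071552]])) [-17.42463539 -15.60377184] 4.236770885573129
bungB [-14.71125537   0.16742122]
slide cm [ 1.  -0.3 11.9] turn [ 0.1  0.  -0.2]
```

>>> {"method": "arm_command", "body": {
  "gripper": [6, 6, 6, 6, 6],
  "slide": [
    [0.9, -0.2, 3],
    [0.9, -0.2, 7],
    [0.9, -0.2, 9],
    [0.9, -0.2, 9.4],
    [0.9, -0.2, 9.4]
  ],
  "turn": [
    [0, 0, -3],
    [0, 0, -5.7],
    [0, 0, -5.7],
    [0, 0, -5.7],
    [0, 0, -5.7]
  ]
}}

```text
clock: 16.2
position: [0.4165, 0.084, 0.1145]
tool_rot: [3.142, -0.0, 1.58]
force: [-0.1, 0.5, 0.4]
grip_width: 0.0604
```

Run:
```python
from h import *
st();print(bot.observe()['tool_rot']);m=vision.camera_model('wrist');im=vision.grab_frame('wrist');crop(im,'w7')
print(proj(m,[*wld(-23.8,-16.1),.099])*1.5)
```

```text
t 16.20 XYZ cm [-23.67 -15.98  11.45] F [-0.1  0.5  0.4] grip 60.4 q [ 0.14  0.46 -0.6   2.19  0.45  0.62 -0.78]
[ 3.14151576e+00 -1.13729828e-04  1.58042178e+00]
[377.61087948 350.23278606]
```

View pics/w7.png

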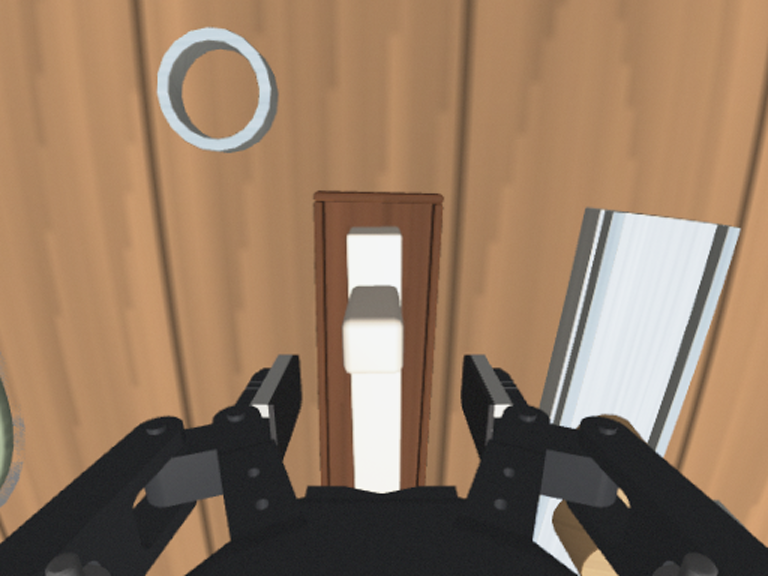

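>>> {"method": "arm_command", "body": {
  "gripper": [6, 6, 6, 6, 6],
  "slide": [
    [0.2, -0.2, 2],
    [0.2, -0.2, 4],
    [0.2, -0.2, 6],
    [0.2, -0.2, 6.2],
    [0.2, -0.2, 6.2]
  ],
  "turn": [
    [0, 0, 0],
    [0, 0, 0],
    [0, 0, 0],
    [0, 0, 0],
    [0, 0, 0]
  ]
}}

```text
clock: 16.88
position: [0.4145, 0.0861, 0.0531]
tool_rot: [3.141, -0.0, 1.581]
force: [0.5, 0.9, -0.4]
grip_width: 0.0598
```

>>> {"method": "arm_command", "body": {
  "gripper": [1.5, 1.5, 1.5, 1.5, 1.5],
  "slide": [
    [0, 0, 0],
    [0, 0, 0],
    [0, 0, 0],
    [0, 0, 0],
    [0, 0, 0]
  ],
  "turn": [
    [0, 0, 0],
    [0, 0, 0],
    [0, 0, 0],
    [0, 0, 0],
    [0, 0, 0]
  ],
  "force": 70
}}

```text
clock: 17.5
position: [0.4144, 0.086, 0.0528]
tool_rot: [3.141, 0.0, 1.581]
force: [-1.6, -0.7, 10.2]
grip_width: 0.0253
```

Run:
```python
from h import *
st();print(bot.observe()['tool_rot'],bot.observe()['position'])
```

```text
t 17.50 XYZ cm [-23.85 -16.2    5.28] F [-1.6 -0.7 10.2] grip 25.3 q [ 0.04  0.57 -0.49  2.23  0.6   0.47 -0.92]
[3.14061959e+00 7.08393946e-05 1.58074651e+00] [0.41438503 0.08602652 0.05280849]
```

>>> {"method": "arm_command", "body": {
  "gripper": [1.5, 1.5, 1.5, 1.5, 1.5],
  "slide": [
    [0, 0, -3],
    [0, 0, -7],
    [2, 3, -10],
    [4, 7, -10],
    [6, 11, -10]
  ],
  "turn": [
    [0, 0, 0],
    [0, 0, 0],
    [0, 0, 0],
    [0, 0, 0],
    [0, 0, 0]
  ]
}}

```text
clock: 18.12
position: [0.5248, 0.1474, 0.1529]
tool_rot: [3.141, 0.0, 1.58]
force: [0.1, 0.0, -2.1]
grip_width: 0.0251
```

>>> {"method": "arm_command", "body": {
  "gripper": [1.5, 1.5, 1.5, 1.5, 1.5],
  "slide": [
    [2, 3.5, 0],
    [3.5, 6.5, 0],
    [3.5, 6.5, 0],
    [3.5, 6.5, 0],
    [3.5, 6.5, 0]
  ],
  "turn": [
    [0, 0, 2],
    [0, 0, 5.8],
    [0, 0, 5.8],
    [0, 0, 5.8],
    [0, 0, 5.8]
  ]
}}

```text
clock: 18.75
position: [0.5876, 0.1823, 0.1524]
tool_rot: [-3.141, 0.0, 1.48]
force: [0.1, -0.5, -2.9]
grip_width: 0.0253
```

Run:
```python
from h import *
st();print(bot.observe()['tool_rot']);go(-35,.3,7);m=vision.camera_model('wrist');im=snap('wrist','w8').astype(int)
# where the stick is expected
s=bot.observe();Rt=R.from_euler('xyz',s['tool_rot'])
for n,P in(('tail',[-.0-.04+.08,0,.0478-.034]),):  # handle at x=-60, tail at -100 -> +40mm tool x
    for y in(-.015,.015): print(proj(m,s['position']+Rt.apply([.04,y,.0478-.034])))
for r in range(170,236,8):
    w=np.where(im[r,150:360].min(1)>215)[0]+150;print(r,(w.min(),w.max()) if len(w) else None)
im=snap('scene','s4',(150,120,330,260),4)
```

```text
t 18.75 XYZ cm [-34.92   0.24  15.24] F [ 0.1 -0.5 -2.9] grip 25.3 q [-0.01  0.65 -0.58  1.68  0.42  0.94 -0.84]
[-3.14142943e+00  3.25065270e-04  1.47978489e+00]
slide cm [0.1 0.1 8.2] turn [-0.   0.  -0.3]
[227.89526829 173.51934821]
[279.60334622 173.51309397]
170 None
178 (np.int64(229), np.int64(277))
186 (np.int64(230), np.int64(277))
194 (np.int64(230), np.int64(277))
202 (np.int64(230), np.int64(277))
210 (np.int64(230), np.int64(277))
218 (np.int64(231), np.int64(276))
226 (np.int64(231), np.int64(276))
234 None
```

View pics/s4.png

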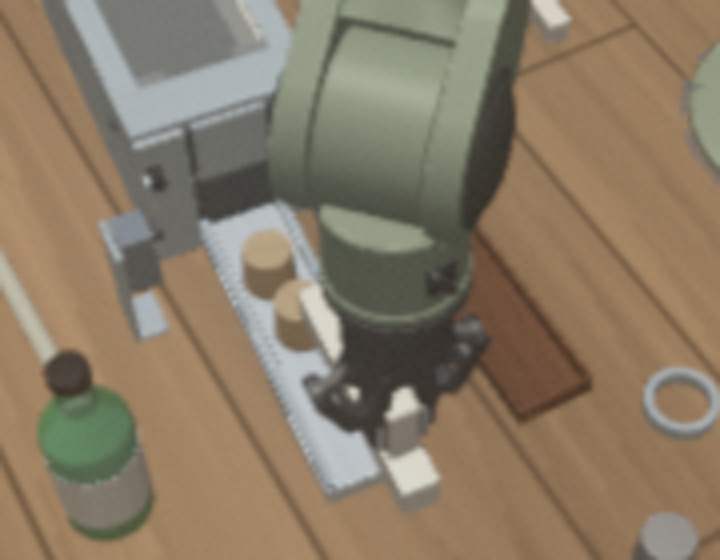

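>>> {"method": "arm_command", "body": {
  "gripper": [1.5, 1.5, 1.5, 1.5, 1.5],
  "slide": [
    [0.2, 0.1, 4],
    [0.2, 0.1, 7],
    [0.2, 0.1, 8],
    [0.2, 0.1, 8.2],
    [0.2, 0.1, 8.2]
  ],
  "turn": [
    [0, 0, 0],
    [0, 0, 0],
    [0, 0, 0],
    [0, 0, 0],
    [0, 0, 0]
  ]
}}

```text
clock: 19.48
position: [0.5898, 0.1849, 0.0713]
tool_rot: [3.14, -0.001, 1.48]
force: [0.4, 0.3, -2.4]
grip_width: 0.0257
```

Run:
```python
from h import *
st();im=snap('scene','s5',(150,120,330,260),4)
q=cv2.imread('pics/raw_s5.png')
for p in((302,303),(268,250)):print(loc(px('scene',(150+p[0]/4,120+p[1]/4),.065)))
m=vision.camera_model('wrist');im=snap('wrist','w9').astype(int)
for r in(100,140):
    a=im[r].sum(1)//3;d=np.where(a[150:330]<140)[0]+150;print(r,d[:60])
```

```text
t 19.48 XYZ cm [-35.19   0.43   7.13] F [ 0.4  0.3 -2.4] grip 25.7 q [-0.05  0.76 -0.52  1.72  0.5   0.8  -0.9 ]
[-15.44547658   0.19149625]
[-9.0063104   0.67477451]
100 [181 184 321 322 323 324 325 326 327 328 329]
140 [323 324 325 326 327 328 329]
```

>>> {"method": "arm_command", "body": {
  "gripper": [1.5, 1.5, 1.5, 1.5, 1.5],
  "slide": [
    [-0.8, 0, 0.1],
    [-1.8, 0, 0.2],
    [-3, 0, 0.2],
    [-4.4, 0, 0.2],
    [-5.8, 0, 0.2]
  ],
  "turn": [
    [0, 0, 0],
    [0, 0, 0],
    [0, 0, 0],
    [0, 0, 0],
    [0, 0, 0]
  ]
}}

```text
clock: 20.2
position: [0.5839, 0.1258, 0.0683]
tool_rot: [-3.142, 0.0, 1.479]
force: [0.7, 1.2, -1.7]
grip_width: 0.0252
```

>>> {"method": "arm_command", "body": {
  "gripper": [1.5, 1.5, 1.5, 1.5, 1.5],
  "slide": [
    [-1.4, 0, 0],
    [-2.8, 0, 0],
    [-4.2, 0, 0],
    [-5.6, 0, 0],
    [-7, 0, 0]
  ],
  "turn": [
    [0, 0, 0],
    [0, 0, 0],
    [0, 0, 0],
    [0, 0, 0],
    [0, 0, 0]
  ]
}}

```text
clock: 20.82
position: [0.5776, 0.0567, 0.0684]
tool_rot: [3.141, -0.0, 1.48]
force: [-0.5, 3.1, -0.4]
grip_width: 0.0253
```

Run:
```python
from h import *
st();im=snap('scene','s6',(150,100,330,240),4);go(-9,.2,7)
```

```text
t 20.82 XYZ cm [-22.32   0.31   6.84] F [-0.5  3.1 -0.4] grip 25.3 q [ 0.16  0.72 -0.53  1.82  0.51  0.74 -0.73]
slide cm [-13.1  -0.   -0.2] turn [-0.   0.1 -0.4]
```

>>> {"method": "arm_command", "body": {
  "gripper": [1.5, 1.5, 1.5, 1.5, 1.5],
  "slide": [
    [-1.4, 0, 0],
    [-2.8, 0, 0],
    [-4.2, 0, 0],
    [-5.6, 0, 0],
    [-7, 0, 0]
  ],
  "turn": [
    [0, 0, 0],
    [0, 0, 0],
    [0, 0, 0],
    [0, 0, 0],
    [0, 0, 0]
  ]
}}

```text
clock: 21.5
position: [0.572, -0.0125, 0.0687]
tool_rot: [3.14, -0.001, 1.481]
force: [2.2, 5.3, -1.7]
grip_width: 0.0252
```

>>> {"method": "arm_command", "body": {
  "gripper": [1.5, 1.5, 1.5, 1.5, 1.5],
  "slide": [
    [-1.4, 0, 0],
    [-2.8, 0, 0],
    [-4.2, 0, 0],
    [-5.6, 0, 0],
    [-6.3, 0, 0]
  ],
  "turn": [
    [0, 0, 0],
    [0, 0, 0],
    [0, 0, 0],
    [0, 0, 0],
    [0, 0, 0]
  ]
}}

```text
clock: 22.12
position: [0.5652, -0.0765, 0.0682]
tool_rot: [-3.141, 0.0, 1.479]
force: [-0.1, 0.9, -2.5]
grip_width: 0.0254
```

Run:
```python
from h import *
st()
m=vision.camera_model('wrist');im=snap('wrist','w10').astype(int)
s=bot.observe();Rt=R.from_euler('xyz',s['tool_rot'])
for y in(-.015,.015): print(proj(m,s['position']+Rt.apply([.04,y,.0478-.034])))
for r in range(160,220,8):
    w=np.where(im[r,190:320].min(1)>215)[0]+190;print(r,w.min() if len(w) else None,w.max() if len(w) else None)
a=snap('top','t6');
```

```text
t 22.12 XYZ cm [-8.94  0.21  6.82] F [-0.1  0.9 -2.5] grip 25.4 q [ 0.4   0.71 -0.53  1.85  0.52  0.73 -0.51]
[227.84292256 174.60619914]
[279.45180886 174.61597965]
160 210 314
168 210 299
176 211 313
184 211 298
192 212 298
200 212 298
208 212 297
216 213 297
```

>>> {"method": "arm_command", "body": {
  "gripper": [1.5, 1.5, 1.5],
  "slide": [
    [-0.7, 0, 0],
    [-0.7, 0, 0],
    [-0.7, 0, 0]
  ],
  "turn": [
    [0, 0, 0],
    [0, 0, 0],
    [0, 0, 0]
  ]
}}

```text
clock: 22.6
position: [0.5648, -0.0821, 0.0682]
tool_rot: [-3.141, 0.0, 1.48]
force: [0.4, -0.4, -3.5]
grip_width: 0.025
```

>>> {"method": "arm_command", "body": {
  "gripper": [1.5, 1.5, 1.5, 1.5, 1.5],
  "slide": [
    [1.5, 0, 0],
    [3.5, 0, 0],
    [6, 0, 0],
    [8.5, 0, 0],
    [11, 0, 0]
  ],
  "turn": [
    [0, 0, 0],
    [0, 0, 0],
    [0, 0, 0],
    [0, 0, 0],
    [0, 0, 0]
  ]
}}

```text
clock: 23.22
position: [0.5749, 0.0302, 0.0684]
tool_rot: [3.141, -0.001, 1.481]
force: [0.1, 0.1, -2.1]
grip_width: 0.0252
```

>>> {"method": "arm_command", "body": {
  "gripper": [1.5, 1.5, 1.5, 1.5, 1.5],
  "slide": [
    [3, 0, 0],
    [6, 0, 0],
    [9, 0, 0],
    [12, 0, 0],
    [12, 0, 0]
  ],
  "turn": [
    [0, 0, 0],
    [0, 0, 0],
    [0, 0, 0],
    [0, 0, 0],
    [0, 0, 0]
  ]
}}

```text
clock: 23.85
position: [0.5851, 0.1518, 0.0685]
tool_rot: [3.141, -0.002, 1.485]
force: [0.1, -0.8, -2.8]
grip_width: 0.0254
```

Run:
```python
from h import *
st();a=snap('top','t7',(300,125,500,225),4)
b=snap('scene','s7',(150,60,250,180),4)
A=cv2.imread('pics/t7.png');B=cv2.imread('pics/s7.png')
H=480;B=cv2.resize(B,(int(B.shape[1]*.75),int(B.shape[0]*.75)))
A=cv2.resize(A,(480,240));c=np.zeros((360,790,3),np.uint8);c[:240,:480]=A;c[:B.shape[0],485:485+B.shape[1]]=B[:360]
cv2.imwrite('pics/combo.png',c)
m=vision.camera_model('wrist');im=snap('wrist','w11').astype(int)
for r in range(160,220,16):
    w=np.where(im[r,190:320].min(1)>215)[0]+190;print(r,w.min(),w.max())
```

```text
t 23.85 XYZ cm [-31.85   0.25   6.85] F [ 0.1 -0.8 -2.8] grip 25.4 q [ 0.    0.75 -0.52  1.75  0.5   0.78 -0.86]Traceback (most recent call last):
  File "<stdin>", line 10, in <module>
    return umr_minimum(a, axis, None, out, keepdims, initial, where)
ValueError: zero-size array to reduction operation minimum which has no identity
```

View pics/combo.png

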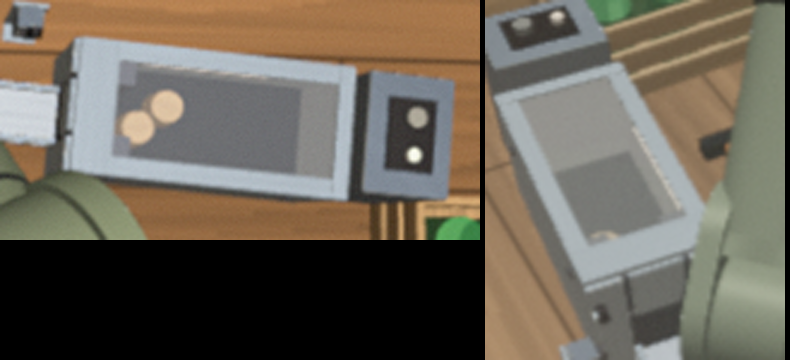

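Both bungs are inside at combo (138,127) and (167,107), and the flap looks shut at (657,325). I'll compute their positions and the stick's pose in the grip.

Run:
```python
from h import *
for p in((138,127),(167,107)):print('bung',loc(px('top',(300+p[0]/2.4,125+p[1]/2.4),.065)))
a=cv2.imread('pics/raw_s0.png') if 0 else None
s0=cv2.imread('pics/raw_scene0.png').astype(int);s7=cv2.imread('pics/raw_s7.png').astype(int)
# flap region in scene: project flap panel corners, compare mean colours
P=[proj('scene',[*wld(0,y),z]) for y in(-2.5,2.5) for z in(.035,.075)];P=np.array(P);print(P.round())
x0,y0=P.min(0).astype(int);x1,y1=P.max(0).astype(int)+1
print(np.abs(s0-s7)[y0:y1,x0:x1].mean(),s0[y0:y1,x0:x1].mean((0,1)),s7[y0:y1,x0:x1].mean((0,1)))
im=vision.grab_frame('wrist').astype(int);s=bot.observe()
for r in range(172,232,8):
    row=im[r,225:285].sum(1)//3;d=np.diff(row);print(r,225+np.argmax(np.abs(d[:30])),255+np.argmax(np.abs(d[30:])))
t=np.array([.4144,.0860,.0528])
Rt=R.from_euler('xyz',s['tool_rot']);print('to tray slide',Rt.inv().apply(t-s['position'])*100,'turn',np.degrees(1.5807-s['tool_rot'][2]));print(s['position'],s['tool_rot'])
```

```text
bung [10.34855622 -0.84897914]
bung [14.03031724  2.24177112]
[[217. 167.]
 [216. 160.]
 [204. 171.]
 [202. 164.]]
6.8 [73.77435897 76.81025641 79.33333333] [78.08717949 83.48205128 83.47692308]
172 229 276
180 228 278
188 228 277
196 228 277
204 228 277
212 229 277
220 229 277
228 229 277
to tray slide [ -7.59970313 -16.49902066   1.54759795] turn 5.803228853791176
[0.58563847 0.14662978 0.06823502] [-3.14152561e+00  3.93422024e-04  1.47941455e+00]
```

>>> {"method": "arm_command", "body": {
  "gripper": [1.5, 1.5, 1.5, 1.5, 1.5],
  "slide": [
    [0, 0, -3],
    [0, 0, -6],
    [-2, -4, -8.5],
    [-4, -8, -8.5],
    [-6, -12, -8.5]
  ],
  "turn": [
    [0, 0, 0],
    [0, 0, 0],
    [0, 0, 0],
    [0, 0, 0],
    [0, 0, 0]
  ]
}}

```text
clock: 24.68
position: [0.4595, 0.0968, 0.1535]
tool_rot: [3.141, 0.0, 1.478]
force: [-0.2, 0.0, -2.4]
grip_width: 0.0254
```

>>> {"method": "arm_command", "body": {
  "gripper": [1.5, 1.5, 1.5, 1.5, 1.5],
  "slide": [
    [-1.6, -4.5, 0],
    [-1.6, -4.5, 0],
    [-1.6, -4.5, 0],
    [-1.6, -4.5, 0],
    [-1.6, -4.5, 0]
  ],
  "turn": [
    [0, 0, -3],
    [0, 0, -5.8],
    [0, 0, -5.8],
    [0, 0, -5.8],
    [0, 0, -5.8]
  ]
}}

```text
clock: 25.3
position: [0.4147, 0.0863, 0.1532]
tool_rot: [-3.141, -0.0, 1.58]
force: [1.4, -0.1, -2.3]
grip_width: 0.0255
```

```bash
cat > e.py <<'E'
from h import *
s=bot.observe();Rt=R.from_euler('xyz',s['tool_rot']);t=np.array([.4144,.0860,.0528])
st();print('to tray',np.round(Rt.inv().apply(t-s['position'])*100,2),'turn',-np.degrees(1.5807-s['tool_rot'][2]))
im=vision.grab_frame('wrist').astype(int)
for r in range(172,232,16):
    d=np.diff(im[r,225:285].sum(1)//3);print(r,225+np.argmax(np.abs(d[:30])),255+np.argmax(np.abs(d[30:])))
E
python3 e.py
```

```text
t 25.30 XYZ cm [-23.88 -16.17  15.32] F [ 1.4 -0.1 -2.3] grip 25.5 q [ 0.2   0.39 -0.67  2.16  0.38  0.71 -0.72]
to tray [-0.03 -0.03 10.04] turn -0.03429429606505465
172 229 282
188 228 278
204 228 277
220 229 277
```

>>> {"method": "arm_command", "body": {
  "gripper": [1.5, 1.5, 1.5, 1.5, 1.5],
  "slide": [
    [0, 0, 4],
    [0, 0, 8],
    [0, 0, 9.5],
    [0, 0, 9.9],
    [0, 0, 9.9]
  ],
  "turn": [
    [0, 0, 0],
    [0, 0, 0],
    [0, 0, 0],
    [0, 0, 0],
    [0, 0, 0]
  ]
}}

```text
clock: 25.98
position: [0.4151, 0.0864, 0.055]
tool_rot: [3.141, -0.0, 1.581]
force: [0.3, -0.1, -2.1]
grip_width: 0.0251
```

>>> {"method": "arm_command", "body": {
  "gripper": [1.5, 1.5, 5, 5, 5],
  "slide": [
    [0, 0, 0.1],
    [0, 0, 0.1],
    [0, 0, 0.1],
    [0, 0, 0.1],
    [0, 0, 0.1]
  ],
  "turn": [
    [0, 0, 0],
    [0, 0, 0],
    [0, 0, 0],
    [0, 0, 0],
    [0, 0, 0]
  ]
}}

```text
clock: 26.6
position: [0.4146, 0.0862, 0.0533]
tool_rot: [3.141, -0.0, 1.581]
force: [1.1, 0.2, -0.0]
grip_width: 0.0498
```

>>> {"method": "arm_command", "body": {
  "gripper": [5, 5, 5, 5, 5],
  "slide": [
    [0, 0, -3],
    [0, 0, -8],
    [0, 0, -13],
    [0, 0, -19],
    [0, 0, -25]
  ],
  "turn": [
    [0, 0, 0],
    [0, 0, 0],
    [0, 0, 0],
    [0, 0, 0],
    [0, 0, 0]
  ]
}}

```text
clock: 27.22
position: [0.4141, 0.0863, 0.3053]
tool_rot: [-3.141, -0.0, 1.581]
force: [1.2, -0.4, -0.0]
grip_width: 0.0501
```

Run:
```python
from h import *
st();m=vision.camera_model('wrist');im=snap('wrist','w12');g=im.astype(int)
w=(g.min(2)>195).astype(np.uint8)
n,l,s,c=cv2.connectedComponentsWithStats(w)
for i in range(1,n):
    if s[i,4]>200:
        pts=np.argwhere(l==i)[:,::-1].astype(np.float32);print(s[i],cv2.minAreaRect(pts))
for X in(-.1,.1):
    for Y in(-.015,.015):
        yw=-1.559;P=np.array([.4157,.0253,.039]);a=np.array([np.cos(yw),np.sin(yw),0]);b=np.array([-a[1],a[0],0]);print('exp',proj(m,P+X*a+Y*b).round(1))
go(-11,8,30)
```

```text
t 27.23 XYZ cm [-23.87 -16.23  30.53] F [ 1.2 -0.4 -0. ] grip 50.1 q [ 0.37  0.17 -0.8   1.97  0.14  1.06 -0.48]
[246   0  30  15 346] ((260.5, 7.0), (14.0, 29.0), 90.0)
[441   0  38  20 586] ((459.5, 9.5), (19.0, 37.0), 90.0)
[173  65  43  44 475] ((194.10000610351562, 86.29999542236328), (41.577877044677734, 43.274940490722656), 8.130102157592773)
[ 322  132   63  144 5229] ((349.826904296875, 201.86538696289062), (42.361083984375, 142.57643127441406), 11.309932708740234)
[355 138  38 143 621] ((373.59033203125, 208.67388916015625), (4.827718734741211, 146.0093994140625), 13.025840759277344)
[245 140  20  21 387] ((254.5, 150.0), (20.0, 19.0), 90.0)
[ 245  165   19   96 1750] ((254.0, 212.5), (95.0, 18.0), 90.0)
[437 232  19  64 356] ((444.2611999511719, 262.8679504394531), (8.994380950927734, 64.0849609375), 12.994616508483887)
[215 311  33  16 254] ((231.4217529296875, 317.9229431152344), (32.6533317565918, 13.273990631103516), 5.906141757965088)
[361 364  43  20 435] ((383.5427551269531, 371.4944152832031), (44.87471008300781, 15.730537414550781), 37.5685920715332)
exp [244.1 139.7]
exp [264.5 139.7]
exp [245.5 261.2]
exp [263.4 261.2]
slide cm [-15.3  22.7   1.3] turn [ 0.4 -0.1  5.5]
```

>>> {"method": "arm_command", "body": {
  "gripper": [0, 0, 0, 0, 0],
  "slide": [
    [-3, 4, 0.5],
    [-6, 9, 0.5],
    [-9, 14, 0.5],
    [-12, 18.5, 0.5],
    [-15.3, 22.7, 0.5]
  ],
  "turn": [
    [0, 0, 2],
    [0, 0, 5.4],
    [0, 0, 5.4],
    [0, 0, 5.4],
    [0, 0, 5.4]
  ]
}}

```text
clock: 27.9
position: [0.6444, -0.0654, 0.2978]
tool_rot: [-3.141, -0.0, 1.487]
force: [-0.5, 0.6, 1.4]
grip_width: -0.0002
```

>>> {"method": "arm_command", "body": {
  "gripper": [0, 0, 0],
  "slide": [
    [0, 0, 0],
    [0, 0, 0],
    [0, 0, 0]
  ],
  "turn": [
    [0, 0, 0],
    [0, 0, 0],
    [0, 0, 0]
  ]
}}

```text
clock: 28.28
position: [0.6426, -0.0637, 0.2986]
tool_rot: [3.141, 0.0, 1.488]
force: [0.1, 0.7, -0.1]
grip_width: -0.0001
```

Run:
```python
from h import *
st();go(-11,8,15)
```

```text
t 28.27 XYZ cm [-10.87   7.81  29.86] F [ 0.1  0.7 -0.1] grip -0.1 q [ 0.41  0.56 -0.64  1.44  0.34  1.26 -0.34]
slide cm [ 0.1  0.2 14.9] turn [0.  0.  0.1]
```

Descend, push (X −10.9 → −4.2), release, and rise.

>>> {"method": "arm_command", "body": {
  "gripper": [0, 0, 0, 0, 0],
  "slide": [
    [0.1, 0.2, 5],
    [0.1, 0.2, 10],
    [0.1, 0.2, 13],
    [0.1, 0.2, 15],
    [0.1, 0.2, 15]
  ],
  "turn": [
    [0, 0, 0],
    [0, 0, 0],
    [0, 0, 0],
    [0, 0, 0],
    [0, 0, 0]
  ]
}}

```text
clock: 28.9
position: [0.6447, -0.0634, 0.1478]
tool_rot: [-3.14, 0.0, 1.487]
force: [0.2, 0.2, 0.2]
grip_width: -0.0
```

>>> {"method": "arm_command", "body": {
  "gripper": [0, 0, 0, 0, 0],
  "slide": [
    [-1.5, 0, 0],
    [-3, 0, 0],
    [-4.5, 0, 0.1],
    [-6, 0, 0.2],
    [-6.5, 0, 0.2]
  ],
  "turn": [
    [0, 0, 0],
    [0, 0, 0],
    [0, 0, 0],
    [0, 0, 0],
    [0, 0, 0]
  ]
}}

```text
clock: 29.52
position: [0.6392, -0.1289, 0.1457]
tool_rot: [-3.141, -0.001, 1.486]
force: [0.8, 10.2, -7.3]
grip_width: 0.0
```

>>> {"method": "arm_command", "body": {
  "gripper": [0, 0, 0],
  "slide": [
    [0, 0, 0],
    [0, 0, 0],
    [0, 0, 0]
  ],
  "turn": [
    [0, 0, 0],
    [0, 0, 0],
    [0, 0, 0]
  ]
}}

```text
clock: 29.9
position: [0.6393, -0.1282, 0.1461]
tool_rot: [-3.141, -0.001, 1.487]
force: [-1.1, 5.4, -1.4]
grip_width: -0.0002
```

>>> {"method": "arm_command", "body": {
  "gripper": [0, 0, 0, 0, 0],
  "slide": [
    [2, 0, 0],
    [4, 0, 0],
    [6.7, 0, 0],
    [6.7, 0, 0],
    [6.7, 0, 0]
  ],
  "turn": [
    [0, 0, 0],
    [0, 0, 0],
    [0, 0, 0],
    [0, 0, 0],
    [0, 0, 0]
  ]
}}

```text
clock: 30.52
position: [0.6453, -0.0614, 0.1463]
tool_rot: [-3.142, 0.001, 1.487]
force: [0.3, -0.3, 0.2]
grip_width: -0.0003
```

>>> {"method": "arm_command", "body": {
  "gripper": [0, 0, 0, 0, 0],
  "slide": [
    [0, 0, -5],
    [0, 0, -10],
    [0, 0, -15],
    [8, -3, -15],
    [14, -6, -15]
  ],
  "turn": [
    [0, 0, 0],
    [0, 0, 0],
    [0, 0, 0],
    [0, 0, 0],
    [0, 0, 0]
  ]
}}

```text
clock: 31.15
position: [0.6065, 0.0577, 0.2967]
tool_rot: [3.141, 0.0, 1.484]
force: [0.3, 1.5, -0.4]
grip_width: 0.0
```

Run:
```python
from h import *
st();t=vision.grab_frame('top').astype(int);s=vision.grab_frame('scene').astype(int)
t0=cv2.imread('pics/raw_top0.png').astype(int)
b=lambda im,p,z,r=2:im[int(proj('top',[*wld(*p),z])[1])-r:][:2*r+1,int(proj('top',[*wld(*p),z])[0])-r:][:,:2*r+1].mean((0,1)).round()
t7=cv2.imread('pics/raw_t7.png').astype(int)
for n,p in(('lampA',(305+676/4,125+195/4)),('lampB',(305+670/4,125+259/4))):
    x,y=map(int,p);print(n,[im[y-2:y+3,x-2:x+3].mean((0,1)).round() for im in(t0,t7,t)])
for p in((10.35,-.85),(14.03,2.24)):print('bung',[b(im,p,.065) for im in(t0,t7,t)])
print('roller/switch diff',np.abs(t-t0)[120:145,298:325].mean(),'flap diff',np.abs(s-cv2.imread('pics/raw_scene0.png'))[160:171,204:217].mean())
for n,bx in(('grey bungs/glass/bottle/torch/book',(105,80,190,270)),('bottle',(245,80,280,120)),('jar/mallet',(315,215,420,262)),('collar',(200,230,225,255)),('smallstick',(335,285,390,303)),('thief',(282,105,385,125))):
    print(n,np.abs(t-t0)[bx[1]:bx[3],bx[0]:bx[2]].mean().round(1))
```

```text
t 31.15 XYZ cm [-22.66   3.18  29.67] F [ 0.3  1.5 -0.4] grip 0.0 q [ 0.26  0.5  -0.67  1.54  0.33  1.21 -0.55]
lampA [array([146., 159., 165.]), array([153., 167., 173.]), array([148., 162., 167.])]
lampB [array([202., 217., 216.]), array([210., 225., 225.]), array([204., 220., 219.])]
bung [array([109., 106., 105.]), array([163., 194., 220.]), array([158., 188., 214.])]
bung [array([109., 106., 104.]), array([164., 194., 220.]), array([159., 188., 214.])]
roller/switch diff 16.07358024691358 flap diff 10.72960372960373
grey bungs/glass/bottle/torch/book 2.5
bottle 50.1
jar/mallet 19.8
collar 2.5
smallstick 59.9
thief 9.0
```

>>> {"method": "arm_command", "body": {
  "gripper": [0, 0, 0, 0, 0],
  "slide": [
    [-4, -4, -3],
    [-9, -7, -3],
    [-14, -10, -3],
    [-19, -13, -3],
    [-24, -16, -3]
  ],
  "turn": [
    [0, 0, 0],
    [0, 0, 0],
    [0, 0, 0],
    [0, 0, 0],
    [0, 0, 0]
  ]
}}

```text
clock: 31.88
position: [0.4256, -0.1705, 0.3265]
tool_rot: [3.141, 0.001, 1.486]
force: [1.5, -0.5, -0.0]
grip_width: 0.0002
```

>>> {"method": "arm_command", "body": {
  "gripper": [0, 0, 0, 0, 0],
  "slide": [
    [-5, -3, 0],
    [-10, -6, 0],
    [-15, -9, 0],
    [-20, -12, 0],
    [-24, -15, 0]
  ],
  "turn": [
    [0, 0, 0],
    [0, 0, 0],
    [0, 0, 0],
    [0, 0, 0],
    [0, 0, 0]
  ]
}}

```text
clock: 32.5
position: [0.2555, -0.397, 0.3264]
tool_rot: [-3.142, 0.001, 1.485]
force: [0.6, -0.6, -0.8]
grip_width: -0.0002
```

Run:
```python
from h import *
st();t=snap('top','t9').astype(int);s=snap('scene','s9').astype(int)
t0=cv2.imread('pics/raw_top0.png').astype(int);s0=cv2.imread('pics/raw_scene0.png').astype(int)
for nm,a,b in(('top',t,t0),('scene',s,s0)):
    d=(cv2.GaussianBlur(np.abs(a-b).max(2).astype(np.uint8),(3,3),0)>35).astype(np.uint8)
    n,l,st_,c=cv2.connectedComponentsWithStats(d)
    for i in range(1,n):
        if st_[i,4]>12:print(nm,st_[i],c[i].round())
```

```text
t 32.50 XYZ cm [ 25.63 -27.92  32.64] F [ 0.6 -0.6 -0.8] grip -0.2 q [ 1.24  0.2  -0.43  1.84  0.09  1.12  0.69]
top [196 143  14  14 116] [203. 148.]
top [349 162  28  24 359] [363. 173.]
top [188 176  15  13 130] [194. 182.]
top [235 219  11   3  27] [240. 220.]
top [247 219  30   3  41] [260. 220.]
top [ 431  260   81  123 4542] [479. 307.]
top [488 322   5   4  17] [490. 323.]
top [454 348   9  28 135] [458. 362.]
top [505 353   7  18  98] [509. 362.]
top [286 363  67  21 539] [318. 375.]
top [260 369  24  15 121] [270. 377.]
top [442 369  10  15  93] [448. 378.]
scene [234   0   6  13  65] [236.   6.]
scene [255   0   7   9  50] [258.   4.]
scene [342   0  25  59 905] [355.  23.]
scene [369   0  45  15 379] [391.   5.]
scene [391   9  21  51 648] [400.  32.]
scene [242  12  13  31 223] [248.  27.]
scene [233  19   5   3  14] [235.  20.]
scene [370  59  31  16 186] [390.  67.]
scene [357  61   5   6  21] [359.  63.]
scene [276 251  11  11  93] [281. 256.]
scene [244 273   9   7  37] [248. 277.]
```

```bash
python3 -c "
from h import *
print(job_done())"
```

```text
the job is handed in; nothing more can be done
None
```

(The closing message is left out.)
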